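Lever up a roller conveyor section and slip a levelling shim under its foot

TASK

The free end of this roller section stands too low: with the pry bar that lies ready over the wooden block, lever the end up, no higher than needed, and swing the bar's handle sideways under the free end of the low orange guide rail so that it stays up by itself when you let go. Slide the yellow shim flat on the deck under the middle of the blue foot plate, thin end first, square and fully home until its grip block meets the plate's edge, feeling for it and pushing only lightly so that nothing jams. Then take the bar again, let the section down slowly onto the shim and draw the bar out, leaving it lying clear of the section and the rail; never touch the section with the gripper or arm, and leave the carton, tape roll and mallet alone.

Things in the scene. Friction and masses are not known exactly. Their poses are not given: they have to be found in the camera images.
- line: Galvanised roller line, 300 mm wide, top 150 mm above the deck; fixed. Origin on the deck midway across, straight below the outer face of the liftable end's cross channel. y: horizontally out from that end, along the bar towards its handle; x: across, towards the bar's side and along the rail; z up ('line' axes below).
- channel_edge (a point): Lower outer edge of the section's cross channel (300 mm wide, 55 mm high, underside 35 mm above the deck when down) where the bar's toe lifts it, 90 mm across from the middle. Rises with the section, which hinges up about hooks 560 mm behind the channel's face; it takes 27 to 45 N. On the shim this edge stands about 43 mm above the deck; at 55 mm (raised 20 mm) the hooks jump out.
- foot_mid (a point): Middle of the underside of the section's blue foot plate, straight below the channel's outer face. Line axes; rises with the section. The plate (100 mm across, 6 mm thick) stands on the deck under the middle of the channel; it is clamped through slots, so its outer edge juts 30 to 52 mm out (line y) from here, different each time and not measured: find it by feel. It does not shift.
- block_pivot (a point): Middle of the fulcrum block's upper edge on the section's side; the bar pivots on this edge, 40 mm above the deck and 55 mm out from the channel's face. Hardwood block 60 mm across, 45 mm along the bar, on an anti-slip foot; it does not move.
- bar_grip (a point): On the pry bar's black handle (24 x 14 mm, its last 175 mm), mid-thickness, 200 mm along the bar from the pivot edge, 6 mm above the bar's underside. Straight steel bar, 399 mm, 22 x 12 mm, 0.58 kg; x from toe to handle, y across, z out of its upper face. It starts resting on the pivot edge, toe under the channel, handle raised 0.3 rad. Lifting takes about 6 to 12 N down here.
- bar_toe (a point): Tip of the bar's toe (thinned to 6 mm over the last 19 mm), 279 mm along the bar from the grip point; at the start about 20 mm inside the channel's outer face.
- bar_end (a point): Handle end of the bar, 120 mm beyond the grip point.
- rail_end (a point): Underside of the fixed orange guide rail at its rounded free end: level tube, 32 mm diameter, underside 64 mm above the deck, running 346 mm from here along line +x; first post 170 mm from this end. It is 275 to 291 mm out from the pivot edge, 26 to 42 mm beside the bar's middle. The bar held under it keeps the channel raised 12 to 16 mm.
- shim_grip (a point): Centre of the yellow shim's grip block (40 x 40 mm, top 30 mm above the deck), 15 mm above the deck. Shim: plate 60 mm wide, 100 mm long, 8 mm thick, 0.16 kg, lying flat; the block stands on its rear 40 mm, 10 mm in from each side; the thin front is 60 mm long. x across, y from front to rear.
- shim_stop (a point): Foot of the grip block's front face, mid-width, on the plate's upper face; 20 mm in front of shim_grip. This face meets the foot plate's edge when the shim is home, with the shim centred on foot_mid in line x.
- carton: Open cardboard carton 170 x 130 x 110 mm, bystander; origin under its centre.
- tape: Roll of brown tape lying flat, 100 mm across, 48 mm high, bystander; origin under its centre.
- mallet: Rubber mallet with a wooden handle lying on the deck, bystander.
Mind the look-alikes: they are no part of the job. Several things look just like the part that bears shim_grip: the one meant starts farthest to the robot's right.

How it is judged:
By the outcome, as a careful person would: the job done as asked, in the order asked, and still so for the second after the job is handed in, with the robot touching nothing.
It also fails if it takes over 72 s, if anything falls off the work surface, if the arm or the gripper's body presses on something with over 40 N, if the wrist force passes 120 N, or if a joint passes its speed limit or range.

ROBOT

A 7-joint arm with a two-finger parallel gripper is mounted at the origin on the work surface. World frame = base frame: x ahead of the robot, y to its left, z up, the work surface at z = 0. Lengths are in m, angles in degrees, forces in N, time in s.
With the tool pointing down it reaches from about 0.35 to 0.9 m from the base axis. Payload 7.2 kg.
Tool frame: the origin (TCP) lies between the finger pads; the fingertips stand 22 mm ahead of it and the grasp point (between the pads) lies 3 mm ahead of it; x points along the fingers, y is the direction in which the jaws open and shut, and the axes are right-handed (so a half turn about x gives the same grasp; the last joint's range is limited). The gripper opens to 85 mm and grips with 20 to 120 N. Pads are 22 mm wide; open, the fingers measure 114 mm over their backs; the gripper's body (76 mm by 85 mm) begins 54 mm behind the grasp point. The pads swing forward as they close: fully open they stand 13 mm farther back than shut.
Start: joints at [67.139, 23.554, -0.728, 91.456, 0.321, 64.991, -4.71], TCP at [0.203, -0.591, 0.253] pointing down, gripper open.
Joint ranges: [-169.25, 169.25], [-16.82, 113.86], [-84.01, 82.57], [7.8, 145.47], [-59.2, 239.2], [7.22, 106.19], [-163.78, 163.78]. Speed limits (degrees/s): [136.94, 136.94, 172.46, 172.46, 180, 180, 180].

INTERFACE

Orientations are given as [roll, pitch, yaw] about the fixed x, y, z axes, in that order (R = Rz(yaw) Ry(pitch) Rx(roll)).
In Python, from plant import r gives the robot as it stands.
- The arm moves only by the tool play_rows, never from a script. Its argument "commands" is a list of rows, each a list of 2 entries, a list of its own where there are three numbers: the shift along the world's x, y, z in m, then the turn, a rotation vector about the world's x, y, z in degrees. In form: [[[tx, ty, tz], [ax, ay, az]], ...]. A call has 1 to 12 rows; each row shifts and turns the commanded pose from where the row before left it; what a row does not reach is not made up. A row lasts 1/8 s, in which the tool goes at most 62.5 mm and 10.7 degrees, less where a joint would pass 70% of its speed; a pose out of reach is approached as far as the arm can. A call is refused whole if a number of a shift passes 0.0625 or a number of a turn 10.7, either way. A call with a gripper value outside its range is refused whole. "jaw" is the closure, from -1 (fully open) to 1 (shut), so that 0 is half open, set as the call begins (left out, the last holds). The fingers move at their own pace and stop on an object; the grip force is fixed at half the most. Time passes only in rows, so rows that do not move let the fingers close. It gives the time, the measured TCP pose, the force and the opening at its end, in the units of the state.
- r.read_state(): the state, without advancing time (a new reading comes with each control period).
- r.camera(name): name is "scene" or "top" or "wrist"; returns (picture, depth): 384x512x3 uint8, red, green, blue; 384x512 float32, m along the optical axis (not along the pixel's ray), 0 where there is no reading.
- r.calibration(name): a dict with "intrinsics" (3x3 intrinsics, pixels), "xyz" and "rotation" of the camera in the world. Camera axes: x right, y down, z forward; pixel columns grow to the right and rows downward; lengths in m; the calibration is good to about 2 mm. The wrist camera is an equidistant fisheye: a pixel r from the principal point sees the ray r / f radians off the axis. A picture is of the moment at which its call begins: read the wrist's pose just before it. calibration takes no time and is no camera call; for the wrist camera it gives the pose at the moment of the call.
- r.close_job(): hands the job in, once; it reports no verdict.
Trained networks look in the newest picture that a camera, given by its name, has taken for a name from the list of things; names that differ only in an ending like _2 or _b are one class to them, and where a whole thing is asked for, a point or a joint stands for the part that bears it (a point fixed in the world has none). Each returns a list of dicts, best first, with "conf" (0 to 1); they miss things now and then, are a little off and sometimes report something else, mostly with a low value. They report only what shows in the picture. A call takes as long as a camera call. They do not tell look-alikes from the thing itself.
- r.look_for(camera, label): "box" ([centre column, centre row, width, height] in pixels, round what is visible of it).
- r.tip_of(camera, label): "uv" ([column, row] in pixels: a listed point, or the origin of a listed thing).
The state is a dict: "time_s": time; "q": joint angles; "qvel": joint speeds; "tau": joint torques, N m; "ee_pos": TCP position; "orientation": TCP orientation; "ft_force": force on the tool from outside, world axes, zero at the start; "wrist_torque": the same for the moment, N m; "opening": opening from 0.0 (shut) to 1.0 (fully open).
Only numpy, scipy, OpenCV 4.12 (cv2) and the standard library are available. Lean on these libraries where they do the work, as an engineer would, in place of code of your own. Each camera call takes 0.05 s, during which the arm holds its last target.

## Working session

There is one attempt and no reset: what is moved stays moved. The work goes in short steps, Python scripts to look and compute and a tool call to move; the robot and the scene stay as the last step left them, time stands still between calls to the robot, and variables do not carry over. Pictures are saved under pics/ and viewed, and the job is handed in when it is done.

Besides the shell and the picture viewer there is one more tool, called as name(argument=value, ...) on one line, values as JSON. play_rows: Moves the arm, as the interface text tells. Its arguments: {"type":"object","properties":{"commands":{"type":"array"},"jaw":{"type":"number"}},"required":["commands"]}

```bash
mkdir -p pics; ls
cat > h.py <<'E'
import numpy as np,cv2,os
from plant import r
def shot(cam,fn):
    im,d=r.camera(cam); cv2.imwrite('pics/'+fn,im[:,:,::-1]); np.save('pics/'+cam+'_d.npy',d); return im,d
def ray(cam,uv):
    c=r.calibration(cam);K=np.array(c['intrinsics']);R=np.array(c['rotation']);t=np.array(c['xyz'])
    v=np.array([(uv[0]-K[0,2])/K[0,0],(uv[1]-K[1,2])/K[1,1],1.])
    return t,R@v
def at_z(cam,uv,z):
    t,v=ray(cam,uv); return t+v*(z-t[2])/v[2]
def at_d(cam,uv,d):
    t,v=ray(cam,uv); return t+v*d
E
python3 - <<'E'
from h import *
print(r.read_state())
for c in ['scene','top']:
    shot(c,c+'0.png'); k=r.calibration(c); print(c,k)
    for l in ['channel_edge','foot_mid','block_pivot','bar_grip','bar_toe','bar_end','rail_end','shim_grip','shim_stop','line','carton','tape','mallet']:
        print(l,[(np.round(x['uv']).tolist(),round(x['conf'],2)) for x in r.tip_of(c,l)][:5])
E
```

```text
pics
{'time_s': 0.0, 'q': array([67.13963405, 23.60144642, -0.7296141 , 91.50416307,  0.3198243 ,
       64.98900792, -4.70931759]), 'qvel': array([-0.03011072,  0.15048189,  0.02025717, -0.00360404,  0.02121595,
       -0.05075262,  0.01543132]), 'tau': array([-1.87731166e-04, -6.00626421e+01,  6.81908447e-01, -2.99404532e+01,
        1.37595279e-02,  1.06921085e-02,  1.75783373e-05]), 'ee_pos': array([ 0.20282579, -0.59069213,  0.25243655]), 'orientation': array([-86.8355024 ,  89.90740214, 112.11982602]), 'ft_force': array([-0.12474338, -0.51454867, -0.32842427]), 'wrist_torque': array([-0.00902515, -0.0050326 , -0.01155872]), 'opening': 0.9988666082006422}
scene {'intrinsics': array([[350.25934529,   0.        , 257.60217057],
       [  0.        , 350.25934529, 193.33909601],
       [  0.        ,   0.        ,   1.        ]]), 'xyz': array([1.13201697, 0.11703955, 0.99684195]), 'rotation': array([-143.85623453,   -0.47990529,   81.96853095])}
channel_edge [([154.0, 246.0], 0.72), ([331.0, 241.0], 0.26)]
foot_mid [([155.0, 227.0], 0.72), ([153.0, 248.0], 0.41), ([234.0, 224.0], 
[... 802 characters left out ...]
38494493,  -95.87473955])}
channel_edge [([361.0, 156.0], 0.88), ([343.0, 158.0], 0.74)]
foot_mid [([360.0, 183.0], 0.88)]
block_pivot [([339.0, 160.0], 0.7), ([365.0, 156.0], 0.48)]
bar_grip [([282.0, 156.0], 0.69)]
bar_toe [([364.0, 155.0], 0.64)]
bar_end [([247.0, 162.0], 0.86), ([215.0, 237.0], 0.17)]
rail_end [([248.0, 156.0], 0.76)]
shim_grip [([362.0, 184.0], 0.74), ([274.0, 203.0], 0.7), ([124.0, 250.0], 0.61), ([229.0, 296.0], 0.6)]
shim_stop [([239.0, 302.0], 0.97), ([134.0, 249.0], 0.95), ([280.0, 202.0], 0.86)]
line [([280.0, 159.0], 0.74), ([361.0, 184.0], 0.56)]
carton [([190.0, 167.0], 0.74)]
tape [([333.0, 112.0], 0.74), ([280.0, 201.0], 0.35)]
mallet [([214.0, 236.0], 0.77)]
```

```bash
sed -i "s/R=np.array(c\['rotation'\])/R=Rot.from_euler('xyz',c['rotation'],degrees=True).as_matrix()/; s/^from plant/from scipy.spatial.transform import Rotation as Rot\nfrom plant/" h.py
python3 - <<'E'
from h import *
for c in ['scene','top']:
    im=cv2.imread(f'pics/{c}0.png'); cv2.imwrite(f'pics/{c}0b.png',cv2.resize(im,(800,600),interpolation=cv2.INTER_CUBIC))
    d=np.load(f'pics/{c}_d.npy')
    print(c,'deck check',)
P={'top':{'channel_edge':(361,156,.035),'foot_mid':(360,183,.0),'block_pivot':(339,160,.04),'bar_grip':(282,156,.1),'bar_toe':(364,155,.03),'bar_end':(247,162,.14),'rail_end':(248,156,.064),'shimA':(274,203,.015),'shimB':(124,250,.015),'shimC':(229,296,.015),'line':(361,184,0),'carton':(190,167,0),'tape':(333,112,0),'mallet':(214,236,0)},
'scene':{'channel_edge':(154,246,.035),'foot_mid':(155,227,.0),'block_pivot':(172,246,.04),'bar_grip':(232,224,.1),'bar_toe':(146,251,.03),'bar_end':(272,211,.14),'rail_end':(267,231,.064),'shimA':(240,209,.015),'shimB':(366,172,.015),'shimC':(276,144,.015),'line':(155,230,0),'carton':(328,239,0),'tape':(169,309,0),'mallet':(293,186,0)}}
for k in P['top']:
    print(k,*[np.round(at_z(c,P[c][k][:2],P[c][k][2]),3) for c in P])
E
```

```text
scene deck check
top deck check
channel_edge [ 0.59  -0.128  0.035] [ 0.592 -0.118  0.035]
foot_mid [ 0.511 -0.121  0.   ] [ 0.503 -0.126  0.   ]
block_pivot [ 0.583 -0.055  0.04 ] [ 0.603 -0.063  0.04 ]
bar_grip [0.596 0.129 0.1  ] [0.586 0.125 0.1  ]
bar_toe [ 0.594 -0.139  0.03 ] [ 0.604 -0.143  0.03 ]
bar_end [0.576 0.236 0.14 ] [0.582 0.244 0.14 ]
rail_end [0.619 0.231 0.064] [0.604 0.229 0.064]
shimA [0.471 0.164 0.015] [0.48  0.158 0.015]
shimB [0.373 0.641 0.015] [0.38  0.63  0.015]
shimC [0.203 0.331 0.015] [0.198 0.329 0.015]
line [ 0.507 -0.123  0.   ] [ 0.514 -0.126  0.   ]
carton [0.622 0.423 0.   ] [0.623 0.427 0.   ]
tape [ 0.765 -0.07  -0.   ] [ 0.781 -0.078  0.   ]
mallet [0.389 0.363 0.   ] [0.397 0.357 0.   ]
```

View pics/scene0b.png

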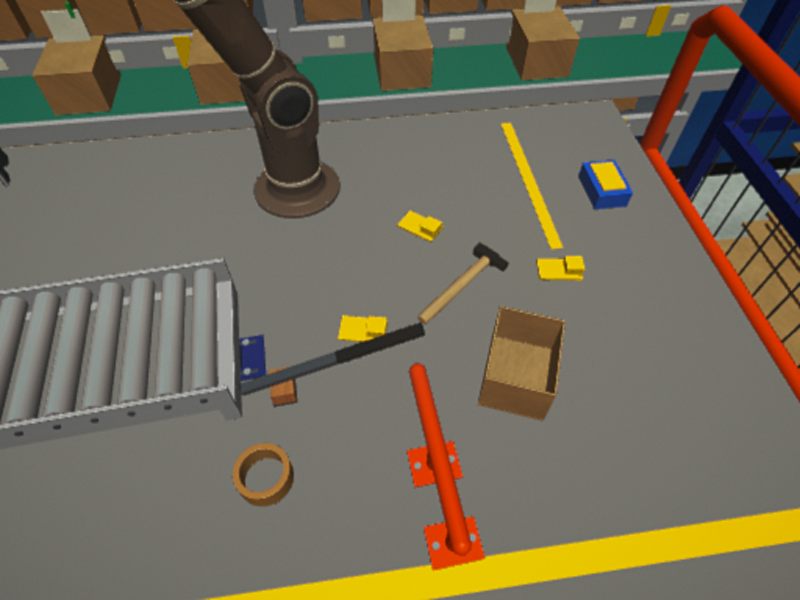

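View pics/top0b.png

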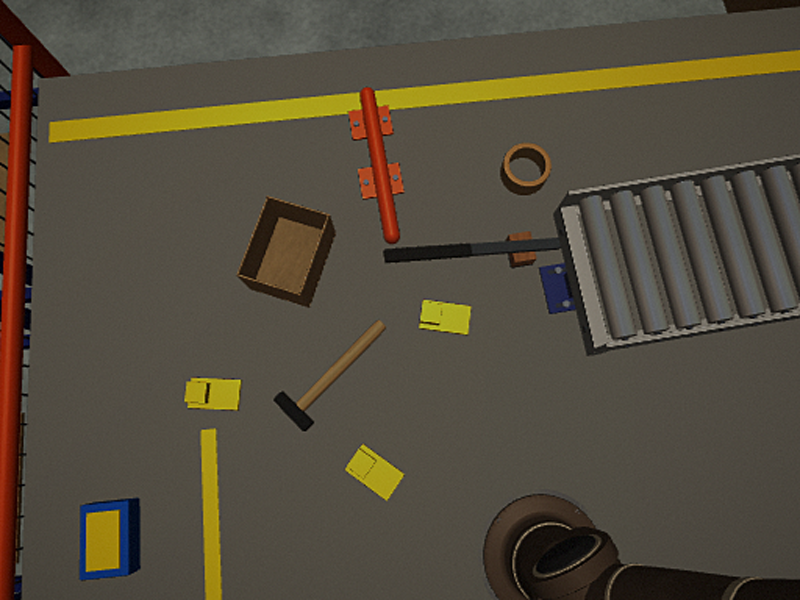

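```bash
cat >> h.py <<'E'
def cloud(cam,d=None):
    c=r.calibration(cam);K=np.array(c['intrinsics']);R=Rot.from_euler('xyz',c['rotation'],degrees=True).as_matrix();t=np.array(c['xyz'])
    if d is None: d=np.load(f'pics/{cam}_d.npy')
    v,u=np.mgrid[:384,:512]
    p=np.stack([(u-K[0,2])/K[0,0]*d,(v-K[1,2])/K[1,1]*d,d],-1)
    return p@R.T+t
def heightmap(cam,im,name,x0=0.35,x1=0.75,y0=-0.25,y1=0.4,s=1200):
    pass
E
python3 - <<'E'
from h import *
for cam in ['top','scene']:
    im=cv2.imread(f'pics/{cam}0.png'); P=cloud(cam); hsv=cv2.cvtColor(im,cv2.COLOR_BGR2HSV).astype(int)
    H,S,V=hsv[...,0],hsv[...,1],hsv[...,2]
    def rep(n,m):
        p=P[m]; p=p[np.isfinite(p).all(1)]
        if len(p)<5: print(n,len(p));return None
        c=p.mean(0); w,v=np.linalg.eigh(np.cov(p.T)); a=v[:,2]; s=(p-c)@a
        print(cam,n,len(p),'c',c.round(3),'ax',a.round(3),'ang',np.degrees(np.arctan2(a[1],a[0])).round(1),'ends',(c+a*s.min()).round(3),(c+a*s.max()).round(3),'z',np.percentile(p[:,2],[2,50,98]).round(3)); return p
    reg=(P[...,0]>.3)&(P[...,0]<1.0)&(P[...,1]>-.3)&(P[...,1]<.4)
    deck=reg&(abs(P[...,2])<.02)&(S<60)
    print(cam,'deck z',np.percentile(P[deck][:,2],[5,50,95]).round(4))
    rep('rail top',reg&((H<6)|(H>174))&(S>180)&(P[...,2]>.085)&(P[...,1]>.15))
    p=rep('bar',reg&(P[...,2]>.05)&(P[...,1]>-.1)&(P[...,1]<.27)&(abs(P[...,0]-.59)<.035)&((S<90)))
    p=rep('foot',reg&(H>105)&(H<130)&(S>120)&(P[...,1]<-.02)&(P[...,2]<.03))
    if p is not None: print('  foot y max along', np.percentile(p[:,1],[90,98,100]), p[:,0].min(),p[:,0].max())
    p=rep('shimA',reg&(H>24)&(H<36)&(S>150)&(P[...,1]<.24)&(P[...,1]>.08)&(P[...,0]<.56))
    if p is not None:
        for lo,hi in((.003,.014),(.022,.04)):
            q=p[(p[:,2]>lo)&(p[:,2]<hi)];b=cv2.minAreaRect((q[:,:2]*1000).astype(np.float32)); print('  ',lo,len(q),b)
    p=rep('block',reg&(H>4)&(H<14)&(S>90)&(P[...,1]<0.03)&(P[...,1]>-.12)&(abs(P[...,0]-.59)<.06))
    q=rep('channel top',(P[...,2]>.075)&(P[...,1]<-.08)&(P[...,1]>-.14)&(P[...,0]>.33)&(P[...,0]<.7))
E
```

```text
top deck z [-0.0054 -0.0015  0.0024]
top rail top 349 c [0.762 0.231 0.091] ax [-0.998 -0.063  0.004] ang -176.4 ends [0.954 0.243 0.09 ] [0.562 0.219 0.092] z [0.085 0.091 0.097]
top bar 762 c [0.581 0.096 0.099] ax [-0.059  0.954  0.293] ang 93.5 ends [ 0.592 -0.073  0.047] [0.572 0.239 0.143] z [0.052 0.1   0.142]
top foot 370 c [ 0.506 -0.103  0.005] ax [-0.997 -0.082  0.012] ang -175.3 ends [ 0.558 -0.099  0.004] [ 0.458 -0.107  0.006] z [0.    0.005 0.01 ]
  foot y max along [-0.08450172 -0.08107446 -0.07753654] 0.45646085330593 0.5590295023937795
top shimA 553 c [0.47  0.13  0.013] ax [-0.205 -0.948 -0.244] ang -102.2 ends [0.481 0.18  0.026] [ 0.459  0.08  -0.   ] z [0.003 0.008 0.032]
   0.003 376 ((471.26690673828125, 130.33721923828125), (99.14868927001953, 60.5987434387207), 76.08989715576172)
   0.022 158 ((479.5605163574219, 159.17739868164062), (39.440826416015625, 40.43206787109375), 76.24424743652344)
top block 211 c [ 0.587 -0.038  0.033] ax [-0.981 -0.008 -0.193] ang -179.5 ends [ 0.624 -0.038  0.041] [ 0.558 -0.039  0.028] z [0.003 0.037 0.044]
top channel top 778
[... 683 characters left out ...]
32 0.5651820738113974
scene shimA 352 c [0.476 0.126 0.015] ax [-0.266 -0.913 -0.309] ang -106.3 ends [0.49  0.176 0.032] [0.464 0.085 0.001] z [0.005 0.01  0.033]
   0.003 237 ((472.8497619628906, 116.14752197265625), (68.39189147949219, 60.07472229003906), 78.33006286621094)
   0.022 115 ((483.51776123046875, 159.2627410888672), (40.25926208496094, 39.241844177246094), 77.74940490722656)
scene block 168 c [ 0.618 -0.038  0.03 ] ax [-0.785 -0.263  0.561] ang -161.4 ends [ 0.638 -0.031  0.015] [ 0.58  -0.051  0.057] z [0.004 0.035 0.049]
scene channel top 670 c [ 0.557 -0.129  0.099] ax [-0.997 -0.035 -0.063] ang -178.0 ends [ 0.668 -0.125  0.106] [ 0.365 -0.136  0.087] z [0.077 0.091 0.153]
```

Run:
```python
from h import *
s=r.read_state()
R=Rot.from_euler('xyz',s['orientation'],degrees=True).as_matrix()
print(R.round(3)); 
im=cv2.imread('pics/top0.png'); cv2.imwrite('pics/shims.png',cv2.resize(im[150:330,100:320],(800,654))[:600])
print(r.calibration('wrist'))
```

```text
[[-0.     0.325 -0.946]
 [ 0.    -0.946 -0.325]
 [-1.    -0.    -0.   ]]
{'intrinsics': array([[297.31863964,   0.        , 252.3842136 ],
       [  0.        , 297.31863964, 190.39224652],
       [  0.        ,   0.        ,   1.        ]]), 'xyz': array([ 0.27166797, -0.56692373,  0.37413764]), 'rotation': array([ 1.63280433e+02,  4.59456201e-02, -7.10812572e+01])}
```

View pics/shims.png

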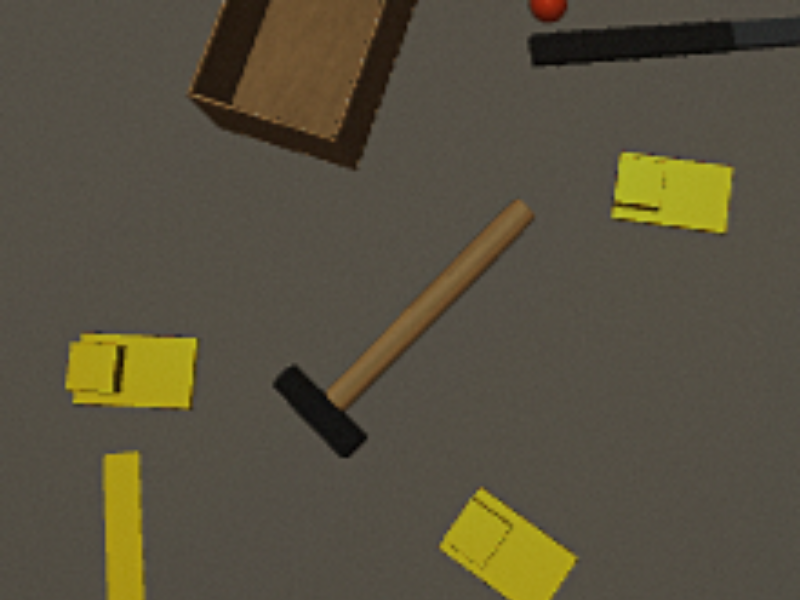

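play_rows(commands=[[[0, 0, 0.06], [0, 0, 0]], [[0.01, 0.02, 0.04], [0, 0, 5]], [[0.03, 0.055, 0], [0, 0, 7]], [[0.03, 0.055, 0], [0, 0, 7]], [[0.03, 0.055, 0], [0, 0, 7]], [[0.03, 0.055, 0], [0, 0, 7]], [[0.03, 0.055, 0], [0, 0, 7]], [[0.03, 0.055, 0], [0, 0, 7]], [[0.03, 0.055, 0], [0, 0, 7]], [[0.03, 0.055, 0], [0, 0, 7]], [[0.03, 0.055, 0], [0, 0, 7]], [[0.03, 0.055, 0], [0, 0, 6.5]]])

```text
time_s: 2.9
ee_pos: [0.513, -0.0208, 0.3537]
orientation: [62.8, 89.9, -23.6]
ft_force: [1.3, -0.3, 1.1]
opening: 1.003
```

play_rows(commands=[[[0.03, 0.055, 0], [0, 0, 0]], [[0.02, 0.06, 0], [0, 0, 0]], [[0, 0.02, -0.02], [0, 0, 0]], [[0, 0, 0], [0, 0, 0]]])

```text
time_s: 3.4
ee_pos: [0.561, 0.1135, 0.3319]
orientation: [-98.1, 89.8, 175.6]
ft_force: [0.5, -0.6, 0.8]
opening: 0.998
```

```bash
cat >> h.py <<'E'
def wpose():
    c=r.calibration('wrist');K=np.array(c['intrinsics']);return K,Rot.from_euler('xyz',c['rotation'],degrees=True).as_matrix(),np.array(c['xyz'])
def wray(uv,pose):
    K,R,t=pose; uv=np.atleast_2d(uv).astype(float)
    x=uv[:,0]-K[0,2];y=uv[:,1]-K[1,2];rr=np.hypot(x,y)+1e-9;th=rr/K[0,0]
    v=np.stack([np.sin(th)*x/rr,np.sin(th)*y/rr,np.cos(th)],-1)
    return t,v@R.T
def w_at_z(uv,z,pose):
    t,v=wray(uv,pose); return t+v*((z-t[2])/v[:,2])[:,None]
def wcloud(d,pose):
    vv,uu=np.mgrid[:384,:512]
    t,_=wray((0,0),pose); K,R,_=pose
    x=uu-K[0,2];y=vv-K[1,2];rr=np.hypot(x,y)+1e-9;th=rr/K[0,0]
    s=np.tan(th)*d
    return np.stack([s*x/rr,s*y/rr,d],-1)@R.T+t
def st():
    s=r.read_state();R=Rot.from_euler('xyz',s['orientation'],degrees=True).as_matrix()
    print('t',round(s['time_s'],2),'ee',s['ee_pos'].round(4),'toolx',R[:,0].round(3),'tooly',R[:,1].round(3),'F',s['ft_force'].round(1),'M',s['wrist_torque'].round(2),'open',round(s['opening'],3)); return s
E
python3 - <<'E'
from h import *
st(); p=wpose()
im,d=shot('wrist','w1.png'); np.savez('pics/w1.npz',K=p[0],R=p[1],t=p[2],d=d)
cv2.imwrite('pics/w1b.png',cv2.resize(im[:,:,::-1],(800,600),interpolation=cv2.INTER_CUBIC))
for l in ['channel_edge','foot_mid','block_pivot','bar_grip','bar_toe','bar_end','rail_end','shim_grip','shim_stop']:
    print(l,[(np.round(x['uv'],1).tolist(),round(x['conf'],2)) for x in r.tip_of('wrist',l)][:3])
E
```

```text
t 3.4 ee [0.561  0.1135 0.3319] toolx [-0.003  0.    -1.   ] tooly [ 0.998  0.064 -0.003] F [ 0.5 -0.6  0.8] M [-0.04  0.07  0.03] open 0.998
channel_edge [([267.4, 290.8], 0.71)]
foot_mid [([216.5, 278.8], 0.66)]
block_pivot [([268.0, 269.0], 0.62)]
bar_grip [([275.1, 157.0], 0.81)]
bar_toe [([269.4, 299.8], 0.75), ([301.1, 82.6], 0.66)]
bar_end [([274.6, 55.6], 0.85)]
rail_end [([302.4, 79.5], 0.84)]
shim_grip [([53.0, 30.0], 0.97), ([202.9, 119.5], 0.75)]
shim_stop [([199.9, 132.9], 0.91), ([47.8, 36.5], 0.66)]
```

View pics/w1b.png

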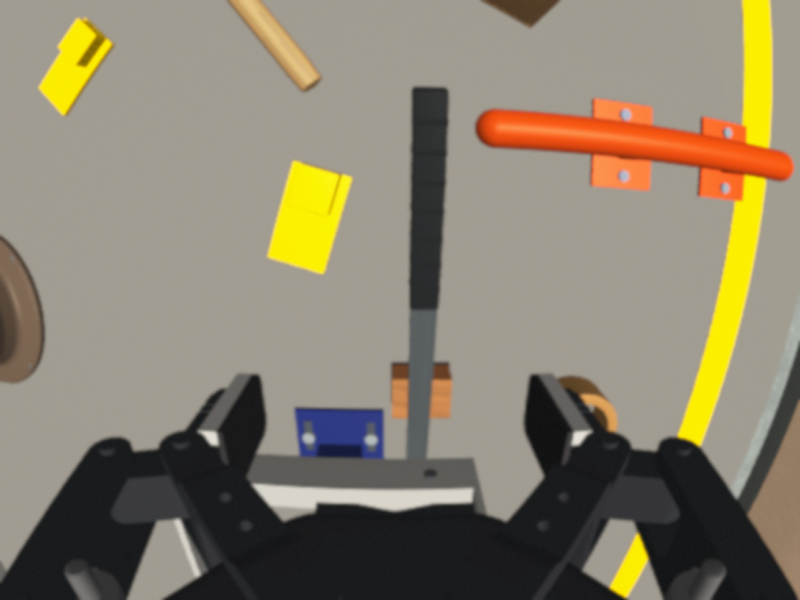

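Wrist picture (800×600): bar handle from (430,90) to (425,305), block at (420,390), blue foot at (340,432), shim A at (310,215), rail end at (480,128), all in clear view. Next I measure them.

```bash
cat > meas.py <<'E'
from h import *
def go(n):
    z=np.load(f'pics/{n}.npz'); pose=(z['K'],z['R'],z['t']); d=z['d']; P=wcloud(d,pose); im=cv2.imread(f'pics/{n}.png')
    hsv=cv2.cvtColor(im,cv2.COLOR_BGR2HSV).astype(int); H,S,V=hsv[...,0],hsv[...,1],hsv[...,2]
    return pose,d,P,im,H,S,V
def line(p):
    c=p.mean(0); w,v=np.linalg.eigh(np.cov(p.T)); a=v[:,-1]
    if a[np.argmax(abs(a))]<0:a=-a
    s=(p-c)@a; return c,a,c+a*s.min(),c+a*s.max()
E
python3 - <<'E'
from meas import *
pose,d,P,im,H,S,V=go('w1')
dk=(S<40)&(V>120)&(abs(P[...,2])<.03)&(d>0)
print('deck',np.percentile(P[dk][:,2],[5,50,95]).round(4))
z=P[...,2]
bar=(d>0)&(z>.045)&(z<.16)&(P[...,1]>-.03)&(P[...,1]<.26)&(abs(P[...,0]-.585)<.03)&(S<110)
p=P[bar];c,a,e0,e1=line(p);print('bar',len(p),c.round(4),a.round(4),'yaw',np.degrees(np.arctan2(-a[0],a[1])).round(2),'pitch',np.arctan2(a[2],a[1]).round(3),e0.round(4),e1.round(4))
rl=(d>0)&((H<8)|(H>172))&(S>150)&(z>.07)
p=P[rl];c,a,e0,e1=line(p);print('rail',c.round(4),a.round(4),'yaw',np.degrees(np.arctan2(a[1],a[0])).round(2),e0.round(4),e1.round(4),z[rl].max())
ft=(d>0)&(H>105)&(H<130)&(S>120)&(z<.03)&(P[...,1]<0)
p=P[ft];b=cv2.minAreaRect((p[:,:2]*1000).astype(np.float32));print('foot',b,p[:,2].mean(),'ymax',np.percentile(p[:,1],[95,100]),'x',p[:,0].min(),p[:,0].max())
sh=(d>0)&(H>24)&(H<36)&(S>150)&(P[...,1]<.22)&(P[...,1]>.06)&(P[...,0]<.56)&(P[...,0]>.4)
p=P[sh]
for lo,hi in((.003,.014),(.024,.04)):
    q=p[(p[:,2]>lo)&(p[:,2]<hi)];print('shim',lo,len(q),cv2.minAreaRect((q[:,:2]*1000).astype(np.float32)),q[:,2].mean())
bl=(d>0)&(H>4)&(H<14)&(S>90)&(P[...,1]<0.0)&(P[...,1]>-.1)&(abs(P[...,0]-.59)<.06)&(z>.034)
p=P[bl];print('block top',cv2.minAreaRect((p[:,:2]*1000).astype(np.float32)),p[:,2].mean())
# channel: top edge
ch=(d>0)&(z>.075)&(z<.1)&(P[...,1]<-.09)&(P[...,1]>-.2)
p=P[ch];print('ch',len(p), 'x',p[:,0].min(),p[:,0].max())
for x0 in np.arange(.38,.68,.03):
    q=p[abs(p[:,0]-x0)<.01]
    if len(q)>3:print(round(x0,3),'ymax',q[:,1].max().round(4),'n',len(q))
E
```

```text
deck [-0.0012  0.0002  0.0017]
bar 4028 [0.5818 0.1314 0.1117] [-0.0624  0.9543  0.2922] yaw 3.74 pitch 0.297 [ 0.5924 -0.0301  0.0623] [0.5748 0.2386 0.1446]
rail [0.7331 0.2283 0.0879] [0.998  0.0625 0.008 ] yaw 3.58 [0.6173 0.2211 0.0869] [0.9545 0.2422 0.0896] 0.0958540846936381
foot ((510.4492492675781, -112.28457641601562), (95.88826751708984, 64.89623260498047), 3.687171459197998) 0.008347666473258223 ymax [-0.0824049  -0.07798959] x 0.46183656461492867 0.559942593821735
shim 0.003 1643 ((473.61383056640625, 129.87472534179688), (99.8620376586914, 59.678401947021484), 75.6141357421875) 0.0082737448603543
shim 0.024 778 ((481.0204772949219, 159.13465881347656), (40.43976974487305, 40.96603775024414), 76.00992584228516) 0.030151489888132602
block top ((596.0693969726562, -34.90128707885742), (58.80586624145508, 57.99671173095703), 3.5643043518066406) 0.04065619124360627
ch 2387 x 0.418777990254561 0.6614896927715812
0.44 ymax -0.1266 n 176
0.47 ymax -0.1252 n 232
0.5 ymax -0.1231 n 198
0.53 ymax -0.1215 n 187
0.56 ymax -0.1195 n 225
0.59 ymax -0.1173 n 231
0.62 ymax -0.115 n 184
0.65 ymax -0.1137 n 175
```

play_rows(commands=[[[0.006, -0.01, -0.0445], [8.5, 0.55, 0]], [[0.006, -0.01, -0.0445], [8.5, 0.55, 0]], [[0.006, -0.01, -0.0445], [0, 0, 0]], [[0.006, -0.009, -0.0445], [0, 0, 0]], [[0, 0, 0], [0, 0, 0]], [[-0.0005, 0.0087, -0.0287], [0, 0, 0]], [[-0.0005, 0.0087, -0.0287], [0, 0, 0]], [[0, 0, 0], [0, 0, 0]]])

```text
time_s: 4.9
ee_pos: [0.5844, 0.0916, 0.0985]
orientation: [-179.5, 72.9, 94.0]
ft_force: [0.1, 0.6, 0.1]
opening: 1.001
```

Run:
```python
from h import *
st()
im,d=shot('wrist','w2.png'); cv2.imwrite('pics/w2b.png',cv2.resize(im[:,:,::-1],(800,600),interpolation=cv2.INTER_CUBIC))
```

```text
t 4.9 ee [0.5844 0.0916 0.0985] toolx [-0.021  0.293 -0.956] tooly [ 0.998  0.063 -0.002] F [0.1 0.6 0.1] M [-0.31 -0.02  0.01] open 1.001
```

View pics/w2b.png

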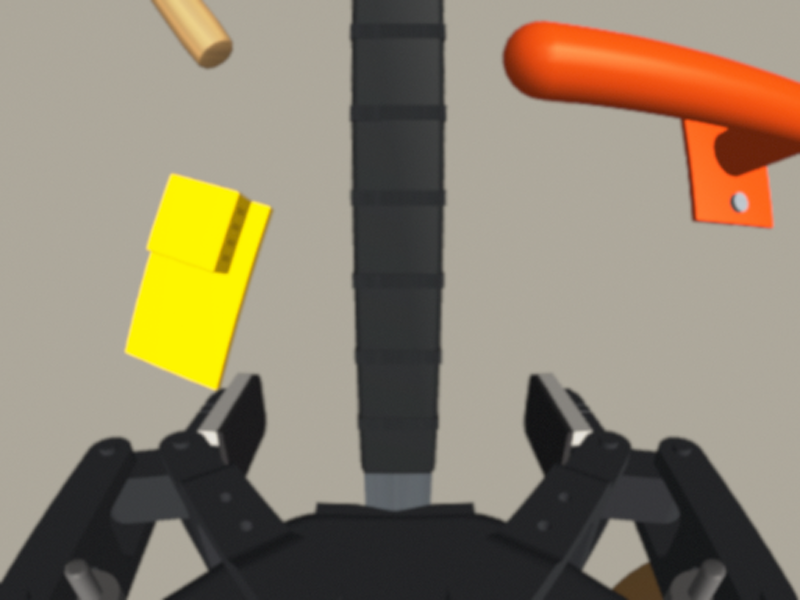

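The bar lies centred between the pads (column 400 of 800). Close the gripper.

play_rows(commands=[[[0, 0, 0], [0, 0, 0]], [[0, 0, 0], [0, 0, 0]], [[0, 0, 0], [0, 0, 0]], [[0, 0, 0], [0, 0, 0]], [[0, 0, 0], [0, 0, 0]]], jaw=1)

```text
time_s: 5.58
ee_pos: [0.5853, 0.09, 0.0982]
orientation: [-179.9, 73.0, 93.5]
ft_force: [0.8, -0.5, 1.1]
opening: 0.267
```

Run:
```python
from h import *
s=st()
L0=165
piv=np.array([.5945,-.063,.040]); ps=np.radians(3.74)
# planned TCP as rigid about pivot edge; relative to current
X=np.array([np.cos(ps),np.sin(ps),0])
for th in (.297,.25,.2,.15,.1,.06,.04,.03,.02):
    R=Rot.from_rotvec(X*(th-.297)).as_matrix()
    print(th,(piv+R@(s['ee_pos']-piv)).round(4))
```

```text
t 5.58 ee [0.5853 0.09   0.0982] toolx [-0.018  0.292 -0.956] tooly [ 0.998  0.06  -0.   ] F [ 0.8 -0.5  1.1] M [-0.43 -0.25  0.06] open 0.267
0.297 [0.5853 0.09   0.0982]
0.25 [0.5852 0.0925 0.0909]
0.2 [0.585  0.0949 0.083 ]
0.15 [0.5849 0.0968 0.0751]
0.1 [0.5848 0.0984 0.067 ]
0.06 [0.5847 0.0993 0.0606]
0.04 [0.5847 0.0997 0.0573]
0.03 [0.5847 0.0999 0.0557]
0.02 [0.5847 0.1    0.054 ]
```

play_rows(commands=[[[-0.0001, 0.0018, -0.0052], [-1.88, -0.12, 0]], [[0, 0.0016, -0.0052], [-1.88, -0.12, 0]], [[-0.0001, 0.0014, -0.0052], [-1.88, -0.12, 0]], [[0, 0.0014, -0.0052], [-1.88, -0.12, 0]], [[-0.0001, 0.0012, -0.0052], [-1.88, -0.12, 0]], [[0, 0.001, -0.0052], [-1.88, -0.12, 0]], [[0, 0, 0], [0, 0, 0]]])

```text
time_s: 6.45
ee_pos: [0.5855, 0.0982, 0.0676]
orientation: [179.4, 84.4, 92.9]
ft_force: [-0.5, -4.2, 10.3]
opening: 0.269
```

```bash
cat > chk.py <<'E'
import sys
from meas import *
n=sys.argv[1]
s=st(); p=wpose(); im,d=shot('wrist',n+'.png'); np.savez(f'pics/{n}.npz',K=p[0],R=p[1],t=p[2],d=d)
cv2.imwrite(f'pics/{n}b.png',cv2.resize(im[:,:,::-1],(800,600),interpolation=cv2.INTER_CUBIC))
pose,d,P,im,H,S,V=go(n); z=P[...,2]
# handle: dark, in front (image rows < 250)
rows=np.arange(384)[:,None]<225
bar=rows&(d>0)&(z>.03)&(z<.18)&(V<110)&(S<110)&(P[...,1]>s['ee_pos'][1]+.02)&(abs(P[...,0]-s['ee_pos'][0])<.06)
q=P[bar]
if len(q)>50:
    c,a,e0,e1=line(q);print('bar',len(q),'c',c.round(4),'a',a.round(4),'yaw',np.degrees(np.arctan2(-a[0],a[1])).round(2),'pitch',np.arctan2(a[2],np.hypot(a[0],a[1])).round(3),'end',e1.round(4))
rl=rows&(d>0)&((H<8)|(H>172))&(S>150)&(z>.07)
q=P[rl]
if len(q)>50:
    c,a,e0,e1=line(q);print('rail',len(q),c.round(4),e0.round(4),'ztop',np.percentile(q[:,2],99).round(4))
E
python3 chk.py w3
```

```text
t 6.45 ee [0.5855 0.0982 0.0676] toolx [-0.005  0.098 -0.995] tooly [0.998 0.06  0.001] F [-0.5 -4.2 10.3] M [-0.45  0.26 -0.11] open 0.269
bar 13062 c [0.5805 0.1685 0.0757] a [-0.0594  0.9933  0.0994] yaw 3.42 pitch 0.1 end [0.5777 0.2154 0.0804]
rail 750 [0.6505 0.2104 0.0827] [0.6171 0.2086 0.0819] ztop 0.0927
```

View pics/w3b.png

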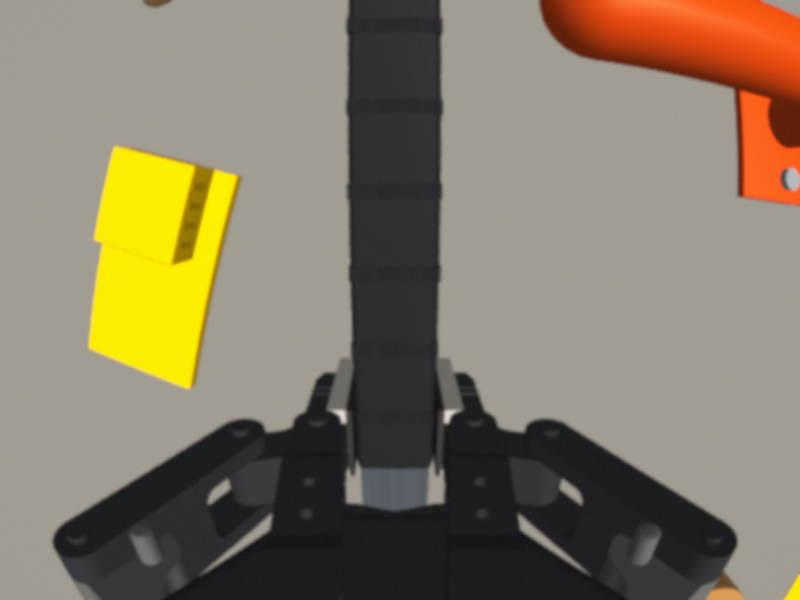

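play_rows(commands=[[[0, 0.0003, -0.0038], [-1.33, -0.08, 0]], [[0, 0.0003, -0.0038], [-1.33, -0.08, 0]], [[0, 0.0002, -0.0037], [-1.33, -0.08, 0]], [[0, 0, 0], [0, 0, 0]], [[0, 0, 0], [0, 0, 0]]])

```text
time_s: 7.12
ee_pos: [0.5855, 0.0996, 0.0569]
orientation: [177.6, 88.3, 91.1]
ft_force: [-2.4, -1.1, 13.3]
opening: 0.267
```

```bash
python3 chk.py w4
```

```text
t 7.12 ee [0.5855 0.0996 0.0569] toolx [-0.001  0.03  -1.   ] tooly [0.998 0.06  0.001] F [-2.4 -1.1 13.3] M [-0.13  0.55 -0.14] open 0.267
bar 13045 c [0.5805 0.1702 0.0603] a [-0.0592  0.9977  0.0323] yaw 3.4 pitch 0.032 end [0.5777 0.2175 0.0618]
rail 711 [0.6416 0.2085 0.0824] [0.6173 0.2092 0.0821] ztop 0.0885
```

play_rows(commands=[[[0, 0, -0.0008], [-0.25, 0, 0]], [[0.0047, 0.0001, 0], [0, 0, -1.63]], [[0.0047, 0, 0], [0, 0, -1.63]], [[0.0047, -0.0001, 0], [0, 0, -1.63]], [[0.0046, -0.0002, 0], [0, 0, -1.63]], [[0, 0, 0], [0, 0, 0]]])

```text
time_s: 7.92
ee_pos: [0.6046, 0.0999, 0.0564]
orientation: [175.6, 88.5, 82.6]
ft_force: [-1.1, -0.9, 13.3]
opening: 0.267
```

```bash
python3 chk.py w5
```

```text
t 7.92 ee [0.6046 0.0999 0.0564] toolx [ 0.003  0.026 -1.   ] tooly [ 0.999 -0.052  0.002] F [-1.1 -0.9 13.3] M [0.04 0.48 0.74] open 0.267
bar 13052 c [0.6067 0.1707 0.0596] a [0.0395 0.9988 0.0292] yaw -2.27 pitch 0.029 end [0.6086 0.2179 0.061 ]
rail 746 [0.6635 0.2083 0.0822] [0.6227 0.2059 0.0818] ztop 0.0871
```

View pics/w5b.png

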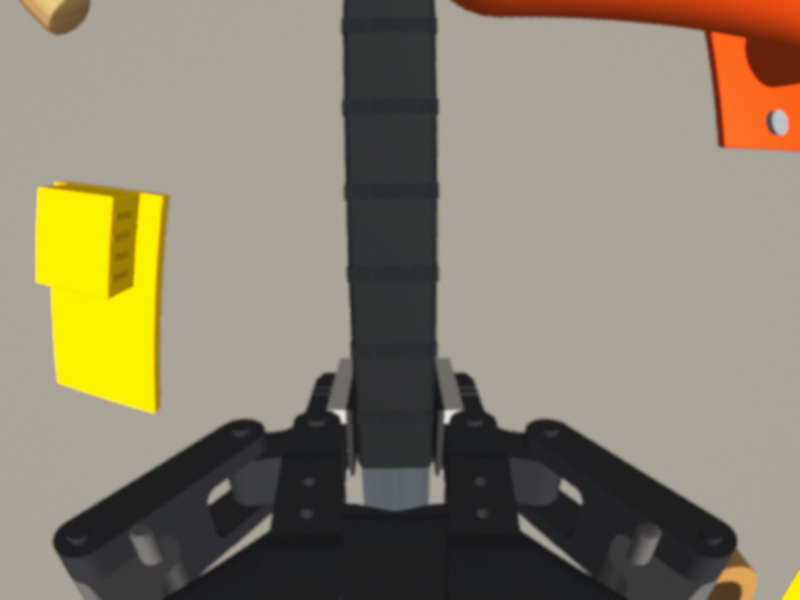

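play_rows(commands=[[[0.0046, -0.0003, 0], [0, 0, -1.55]], [[0.0046, -0.0005, 0], [0, 0, -1.55]], [[0.0046, -0.0006, 0], [0, 0, -1.55]], [[0.0046, -0.0007, 0], [0, 0, -1.55]], [[0, 0, 0], [0, 0, 0]]])

```text
time_s: 8.6
ee_pos: [0.6236, 0.0981, 0.0567]
orientation: [173.5, 88.4, 74.3]
ft_force: [0.4, -0.4, 13.5]
opening: 0.265
```

```bash
python3 chk.py w6
```

```text
t 8.6 ee [0.6236 0.0981 0.0567] toolx [ 0.007  0.026 -1.   ] tooly [ 0.987 -0.159  0.003] F [ 0.4 -0.4 13.5] M [0.16 0.2  0.84] open 0.265
bar 12672 c [0.633  0.1673 0.06  ] a [0.1496 0.9883 0.0305] yaw -8.61 pitch 0.03 end [0.6402 0.2144 0.0614]
rail 190 [0.6327 0.2066 0.08  ] [0.6227 0.2072 0.0826] ztop 0.085
```

View pics/w6b.png

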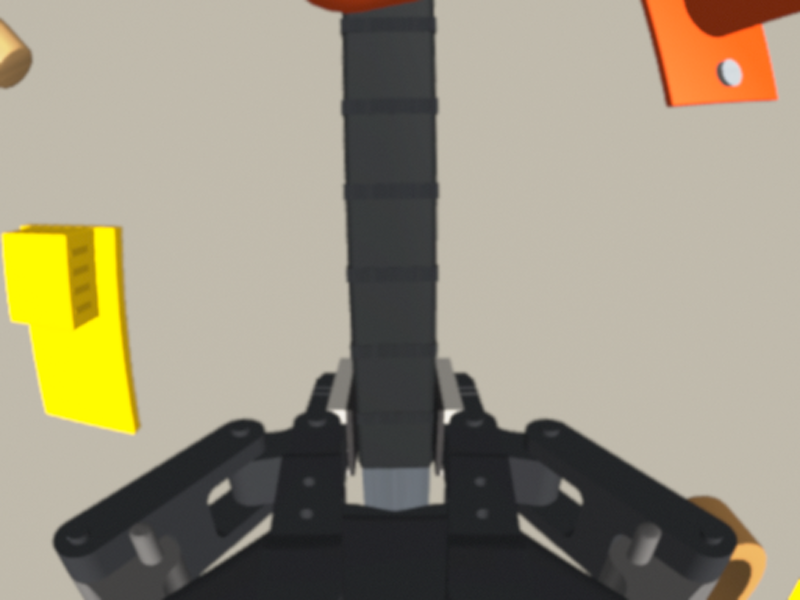

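play_rows(commands=[[[0.004, -0.0008, 0], [0, 0, -1.3]], [[0.004, -0.0008, 0], [0, 0, -1.3]], [[0, 0, 0], [0, 0, 0]], [[0, 0, 0.0008], [0.25, 0, 0]], [[0, 0, 0.0008], [0.25, 0, 0]], [[0, 0, 0], [0, 0, 0]]])

```text
time_s: 9.4
ee_pos: [0.6315, 0.0966, 0.0581]
orientation: [178.0, 87.9, 76.2]
ft_force: [1.4, 1.2, 10.0]
opening: 0.266
```

```bash
python3 chk.py w7
```

```text
t 9.4 ee [0.6315 0.0966 0.0581] toolx [ 0.009  0.035 -0.999] tooly [ 0.979 -0.203  0.001] F [ 1.4  1.2 10. ] M [ 0.34 -0.08  0.89] open 0.266
bar 12840 c [0.6441 0.166  0.062 ] a [0.1911 0.9808 0.0392] yaw -11.03 pitch 0.039 end [0.6531 0.212  0.0638]
rail 276 [0.6323 0.2074 0.0816] [0.6198 0.2092 0.0847] ztop 0.0869
```

play_rows(commands=[[[0, 0, 0.0006], [0.1, 0, 0]], [[0, 0, 0.0006], [0, 0, 0]], [[0, 0, 0.0006], [0, 0, 0]], [[0, 0, 0], [0, 0, 0]]])

```text
time_s: 9.95
ee_pos: [0.6314, 0.0966, 0.0582]
orientation: [179.6, 87.8, 77.8]
ft_force: [7.1, 3.3, -2.1]
opening: 0.27
```

```bash
python3 chk.py w8
```

```text
t 9.95 ee [0.6314 0.0966 0.0582] toolx [ 0.008  0.038 -0.999] tooly [ 0.979 -0.204  0.   ] F [ 7.1  3.3 -2.1] M [ 0.67 -1.38  0.9 ] open 0.27
bar 12826 c [0.6441 0.1659 0.0621] a [0.1912 0.9808 0.0392] yaw -11.03 pitch 0.039 end [0.6531 0.2121 0.0639]
rail 300 [0.633  0.2072 0.0817] [0.6198 0.209  0.085 ] ztop 0.0873
```

play_rows(commands=[[[0, 0, 0], [0, 0, 0]], [[0, 0, 0], [0, 0, 0]], [[0, 0, 0], [0, 0, 0]], [[0, 0, 0], [0, 0, 0]]], jaw=-0.3)

```text
time_s: 10.5
ee_pos: [0.6296, 0.0953, 0.0579]
orientation: [-174.7, 87.9, 83.4]
ft_force: [-0.1, -0.1, 0.3]
opening: 0.655
```

```bash
python3 chk.py w9
```

```text
t 10.5 ee [0.6296 0.0953 0.0579] toolx [ 0.004  0.036 -0.999] tooly [ 0.979 -0.206 -0.003] F [-0.1 -0.1  0.3] M [-0.03  0.03  0.04] open 0.655
bar 12977 c [0.6438 0.1645 0.062 ] a [0.188  0.9814 0.0394] yaw -10.85 pitch 0.039 end [0.6526 0.2104 0.0638]
rail 181 [0.6306 0.207  0.0812] [0.6209 0.2086 0.0836] ztop 0.0851
```

View pics/w9b.png

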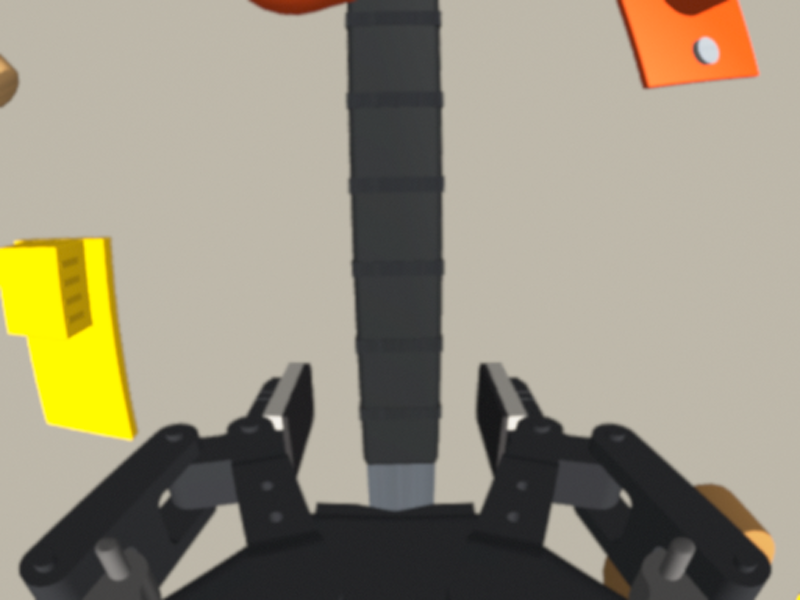

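play_rows(commands=[[[0, -0.001, 0.04], [-1, 0, 0]], [[-0.02, 0.01, 0.05], [-1, 0, 0]], [[-0.05, 0.02, 0.02], [0, 0, -2.3]], [[-0.05, 0.02, 0], [0, 0, 0]], [[-0.0286, 0.015, 0], [0, 0, 0]], [[0, 0, 0], [0, 0, 0]]], jaw=-0.6)

```text
time_s: 11.3
ee_pos: [0.4792, 0.1608, 0.1686]
orientation: [114.6, 89.7, 10.7]
ft_force: [1.3, -0.4, -0.3]
opening: 0.805
```

Run:
```python
from meas import *
s=st(); p=wpose(); im,d=shot('wrist','w10.png'); n='w10';np.savez(f'pics/{n}.npz',K=p[0],R=p[1],t=p[2],d=d)
cv2.imwrite('pics/w10b.png',cv2.resize(im[:,:,::-1],(800,600)))
pose,d,P,im,H,S,V=go('w10')
R=Rot.from_euler('xyz',s['orientation'],degrees=True).as_matrix()
Q=(P-s['ee_pos'])@R
for n in ['w10']:
    m=(d>0)&(d<.2)
    q=Q[m]; f=q[(abs(q[:,1])>.01)&(abs(q[:,1])<.07)&(abs(q[:,2])<.02)]
    print('fingers tool x max',np.percentile(f[:,0],[50,90,99,100]).round(4), 'z', f[:,2].min(),f[:,2].max())
sh=(d>0)&(H>24)&(H<36)&(S>150)&(P[...,1]<.22)&(P[...,1]>.06)&(P[...,0]<.56)&(P[...,0]>.4)
p=P[sh]
for lo,hi in((.003,.014),(.024,.04)):
    q=p[(p[:,2]>lo)&(p[:,2]<hi)];print('shim',lo,len(q),cv2.minAreaRect((q[:,:2]*1000).astype(np.float32)),q[:,2].mean())
```

```text
t 11.3 ee [0.4792 0.1608 0.1686] toolx [ 0.005  0.001 -1.   ] tooly [ 0.97  -0.241  0.004] F [ 1.3 -0.4 -0.3] M [-0.02 -0.02 -0.02] open 0.805
fingers tool x max [-0.0591 -0.0228  0.0073  0.0151] z -0.01999985159586301 0.012889296016694356
shim 0.003 3329 ((473.7371520996094, 129.95538330078125), (99.6388168334961, 59.6307487487793), 76.06002807617188) 0.008221934207811633
shim 0.024 1889 ((481.0367126464844, 158.88186645507812), (40.28779602050781, 40.49302673339844), 76.02430725097656) 0.030155828773291503
```

View pics/w10b.png

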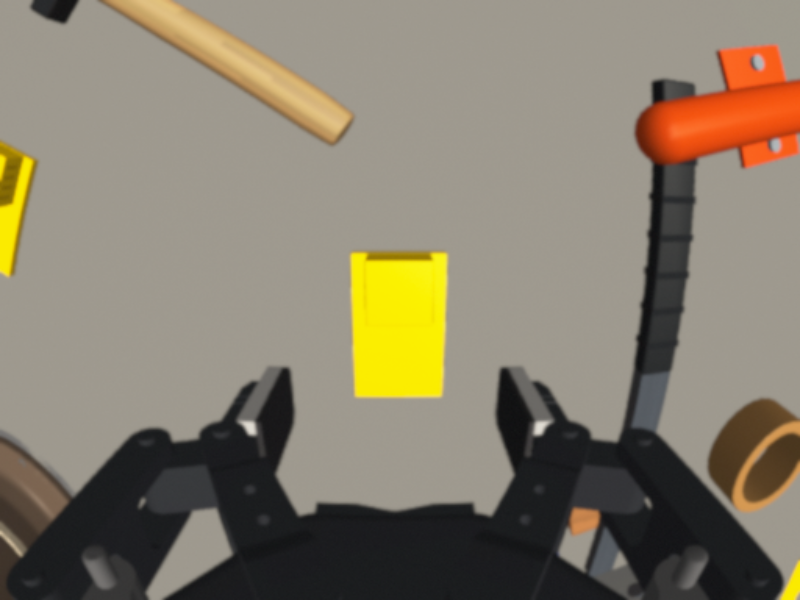

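play_rows(commands=[[[0.001, -0.001, -0.05], [0, 0.3, 0]], [[0.0008, -0.0008, -0.05], [0, 0, 0]], [[0, 0, -0.0286], [0, 0, 0]], [[0, 0, -0.01], [0, 0, 0]], [[0, 0, 0], [0, 0, 0]]])

```text
time_s: 11.98
ee_pos: [0.4835, 0.1574, 0.0292]
orientation: [-109.6, 89.9, 146.2]
ft_force: [-0.8, -0.9, -0.7]
opening: 0.801
```

play_rows(commands=[[[0, 0, 0], [0, 0, 0]], [[0, 0, 0], [0, 0, 0]], [[0, 0, 0], [0, 0, 0]], [[0, 0, 0], [0, 0, 0]]], jaw=1)

```text
time_s: 12.48
ee_pos: [0.484, 0.158, 0.0309]
orientation: [144.0, 89.9, 39.8]
ft_force: [-0.5, 0.0, 5.1]
opening: 0.454
```

Run:
```python
from meas import *
s=st(); shot('wrist','w11.png')
```

```text
t 12.47 ee [0.484  0.158  0.0309] toolx [ 0.002  0.002 -1.   ] tooly [ 0.97  -0.245  0.002] F [-0.5  0.   5.1] M [-0.03  0.2  -0.03] open 0.454
```

View pics/w11.png

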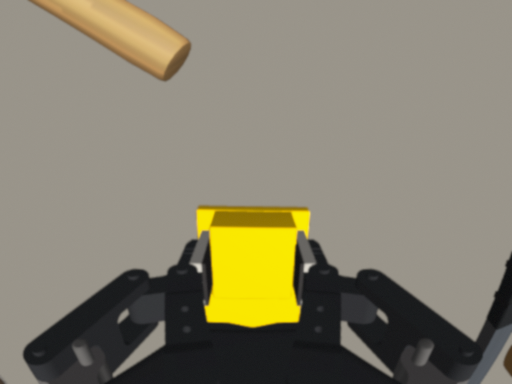

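play_rows(commands=[[[0, 0, 0.02], [0, 0, 0]], [[0.003, -0.018, 0.005], [0, 0, 3]], [[0.003, -0.025, 0], [0, 0, 3]], [[0.003, -0.025, 0], [0, 0, 3]], [[0.003, -0.025, 0], [0, 0, 3]], [[0.003, -0.025, 0], [0, 0, 3]], [[0.0033, -0.025, 0], [0, 0, 2.8]], [[0, 0, 0], [0, 0, 0]], [[0, 0, 0], [0, 0, 0]]])

```text
time_s: 13.65
ee_pos: [0.5015, 0.0151, 0.0549]
orientation: [176.2, 89.9, 89.8]
ft_force: [-0.1, 0.4, -1.4]
opening: 0.455
```

Run:
```python
from meas import *
s=st(); n='w12';p=wpose(); im,d=shot('wrist',n+'.png'); np.savez(f'pics/{n}.npz',K=p[0],R=p[1],t=p[2],d=d)
cv2.imwrite('pics/w12b.png',cv2.resize(im[:,:,::-1],(800,600)))
im,d=shot('top','t12.png');cv2.imwrite('pics/t12b.png',cv2.resize(im[110:240,240:440,::-1],(800,520)))
```

```text
t 13.65 ee [0.5015 0.0151 0.0549] toolx [ 0.     0.001 -1.   ] tooly [0.998 0.063 0.   ] F [-0.1  0.4 -1.4] M [ 0.06 -0.05  0.01] open 0.455
```

View pics/w12b.png

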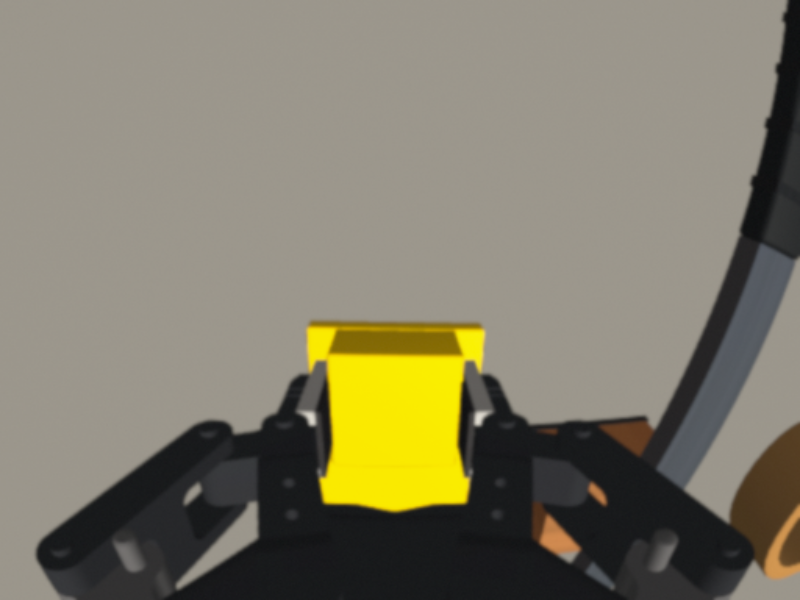

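View pics/t12b.png

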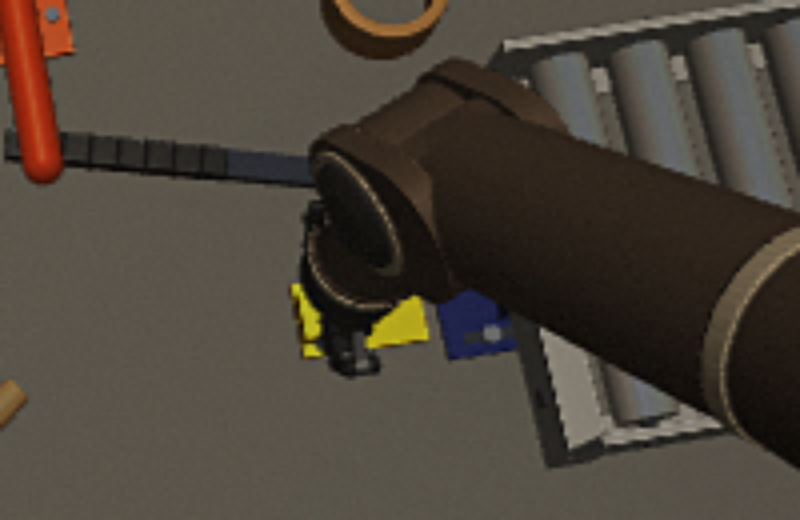

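Run:
```python
from meas import *
P=cloud('top'); d=np.load('pics/top_d.npy')
im=cv2.imread('pics/t12.png');hsv=cv2.cvtColor(im,cv2.COLOR_BGR2HSV)
for (u,v) in [(340,160),(360,160),(375,155),(390,165),(410,175),(430,185),(450,200)]:
    print((u,v),P[v,u].round(3))
s=r.read_state();print(s['q'].round(1))
# shim pieces in wrist view
pose,d,P,im,H,S,V=go('w12')
m=(d>0)&(H>24)&(H<36)&(S>150)
p=P[m]; print('shim',len(p)); t=p[p[:,2]>.048]; print(cv2.minAreaRect((t[:,:2]*1000).astype(np.float32)),np.percentile(t[:,2],[5,50,95]))
q=p[(p[:,2]>.02)&(p[:,2]<.04)];print(len(q), np.percentile(q[:,2],[5,50,95]),q[:,0].min(),q[:,0].max(),q[:,1].max())
```

```text
(340, 160) [0.464 0.049 0.449]
(360, 160) [0.446 0.023 0.496]
(375, 155) [0.445 0.003 0.523]
(390, 165) [ 0.413 -0.005  0.563]
(410, 175) [ 0.382 -0.018  0.604]
(430, 185) [ 0.356 -0.029  0.64 ]
(450, 200) [ 0.325 -0.033  0.676]
[ 13.   29.8 -25.6 117.1  20.6  37.4 -22.6]
shim 9002
((500.99310302734375, 15.08005142211914), (40.147945404052734, 40.864013671875), 3.4198896884918213) [0.05318041 0.05413783 0.0552085 ]
2943 [0.03119601 0.03211908 0.03304582] 0.47049749121568446 0.5330894968604182 0.03637170487898251
```

play_rows(commands=[[[0.0013, 0, -0.012], [0, 0, 0]], [[0, 0, -0.009], [0, 0, 0]], [[0, 0, -0.0025], [0, 0, 0]], [[0, 0, 0], [0, 0, 0]], [[0, 0, 0], [0, 0, 0]]])

```text
time_s: 14.38
ee_pos: [0.5019, 0.015, 0.0309]
orientation: [-102.0, 89.9, 171.6]
ft_force: [-4.0, -0.1, 8.9]
opening: 0.457
```

Run:
```python
from meas import *
st()
```

```text
t 14.38 ee [0.5019 0.015  0.0309] toolx [-0.002  0.    -1.   ] tooly [ 0.998  0.064 -0.002] F [-4.  -0.1  8.9] M [0.11 0.73 0.04] open 0.457
```

play_rows(commands=[[[0, 0, 0.0006], [0, 0, 0]], [[0.0005, -0.008, 0], [0, 0, 0]], [[0.0005, -0.008, 0], [0, 0, 0]], [[0.0005, -0.008, 0], [0, 0, 0]], [[0.0005, -0.008, 0], [0, 0, 0]], [[0.0005, -0.008, 0], [0, 0, 0]], [[0, 0, 0], [0, 0, 0]]])

```text
time_s: 15.25
ee_pos: [0.505, -0.0264, 0.0315]
orientation: [-114.9, 89.9, 158.6]
ft_force: [-0.7, 0.5, -0.7]
opening: 0.457
```

Run:
```python
from meas import *
st()
```

```text
t 15.25 ee [ 0.505  -0.0264  0.0315] toolx [-0.001  0.    -1.   ] tooly [ 0.998  0.062 -0.001] F [-0.7  0.5 -0.7] M [ 0.06 -0.03 -0.01] open 0.457
```

play_rows(commands=[[[0, 0, -0.0003], [0, 0, 0]], [[0.0004, -0.006, 0], [0, 0, 0]], [[0.0004, -0.006, 0], [0, 0, 0]], [[0.0004, -0.006, 0], [0, 0, 0]], [[0.0001, -0.002, 0], [0, 0, 0]], [[0.0001, -0.002, 0], [0, 0, 0]], [[0, 0, 0], [0, 0, 0]]])

```text
time_s: 16.12
ee_pos: [0.5065, -0.0474, 0.0312]
orientation: [-131.6, 89.9, 142.0]
ft_force: [1.2, 0.1, -1.7]
opening: 0.453
```

Run:
```python
from meas import *
st()
```

```text
t 16.12 ee [ 0.5065 -0.0474  0.0312] toolx [-0.001  0.001 -1.   ] tooly [ 0.998  0.063 -0.001] F [ 1.2  0.1 -1.7] M [ 0.01  0.   -0.05] open 0.453
```

Now feel for the plate edge in small steps.

play_rows(commands=[[[0.0001, -0.0015, 0], [0, 0, 0]], [[0.0001, -0.0015, 0], [0, 0, 0]], [[0.0001, -0.0015, 0], [0, 0, 0]], [[0.0001, -0.0015, 0], [0, 0, 0]], [[0, 0, 0], [0, 0, 0]]])

```text
time_s: 16.75
ee_pos: [0.5069, -0.0536, 0.0312]
orientation: [-128.1, 89.9, 145.5]
ft_force: [1.2, -0.1, -1.7]
opening: 0.455
```

play_rows(commands=[[[0.0001, -0.0015, 0], [0, 0, 0]], [[0.0001, -0.0015, 0], [0, 0, 0]], [[0, 0, 0], [0, 0, 0]]])

```text
time_s: 17.12
ee_pos: [0.507, -0.0566, 0.0312]
orientation: [-124.5, 89.9, 149.1]
ft_force: [-0.1, -0.4, -1.9]
opening: 0.453
```

play_rows(commands=[[[0.0001, -0.001, 0], [0, 0, 0]], [[0.0001, -0.001, 0], [0, 0, 0]], [[0, 0, 0], [0, 0, 0]]])

```text
time_s: 17.5
ee_pos: [0.5073, -0.0583, 0.0312]
orientation: [-132.2, 89.9, 141.4]
ft_force: [-1.0, 0.1, -2.4]
opening: 0.456
```

play_rows(commands=[[[0, -0.001, 0], [0, 0, 0]], [[0.0001, -0.001, 0], [0, 0, 0]], [[0, 0, 0], [0, 0, 0]]])

```text
time_s: 17.88
ee_pos: [0.5073, -0.0585, 0.0312]
orientation: [-162.7, 89.8, 111.1]
ft_force: [-1.0, 7.0, 0.2]
opening: 0.458
```

play_rows(commands=[[[0, -0.001, 0], [0, 0, 0]], [[0, 0, 0], [0, 0, 0]]])

```text
time_s: 18.12
ee_pos: [0.5072, -0.0587, 0.0312]
orientation: [-167.3, 89.8, 106.5]
ft_force: [-0.6, 9.0, 0.4]
opening: 0.451
```

play_rows(commands=[[[0, 0.001, 0], [0, 0, 0]], [[0, 0, -0.0003], [0, 0, 0]], [[0, 0, 0], [0, 0, 0]]])

```text
time_s: 18.5
ee_pos: [0.5073, -0.0586, 0.031]
orientation: [-164.0, 89.9, 109.7]
ft_force: [-1.5, 5.6, 1.5]
opening: 0.452
```

play_rows(commands=[[[0, 0, 0], [0, 0, 0]], [[0, 0, 0], [0, 0, 0]], [[0, 0, 0], [0, 0, 0]]], jaw=-0.3)

```text
time_s: 18.88
ee_pos: [0.5075, -0.0608, 0.031]
orientation: [-116.1, 90.0, 157.5]
ft_force: [-1.1, 0.6, -0.1]
opening: 0.645
```

Run:
```python
from meas import *
st(); im,d=shot('wrist','w13.png')
```

```text
t 18.88 ee [ 0.5075 -0.0608  0.031 ] toolx [-0.001  0.    -1.   ] tooly [ 0.998  0.063 -0.001] F [-1.1  0.6 -0.1] M [ 0.03  0.06 -0.06] open 0.645
```

View pics/w13.png

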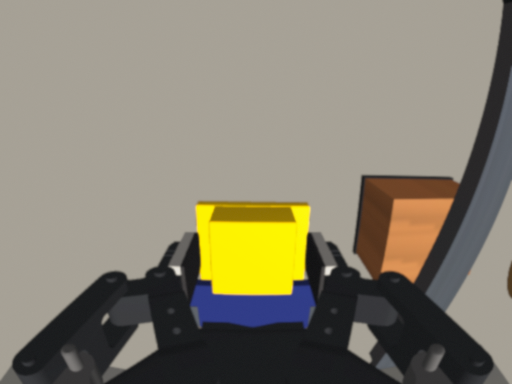

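play_rows(commands=[[[0, 0, 0.03], [0, 0, 0]], [[0, 0.02, 0.05], [0, 0, 0]], [[0.01, 0.04, 0.06], [0, 0, 0]], [[0.01, 0.05, 0.04], [0, 0, 0]], [[0, 0, 0], [0, 0, 0]]])

```text
time_s: 19.55
ee_pos: [0.5277, 0.0469, 0.2047]
orientation: [111.2, 89.6, 25.2]
ft_force: [0.0, -0.9, -0.1]
opening: 0.654
```

Run:
```python
from meas import *
s=st(); n='w14';p=wpose(); im,d=shot('wrist',n+'.png'); np.savez(f'pics/{n}.npz',K=p[0],R=p[1],t=p[2],d=d)
cv2.imwrite('pics/w14b.png',cv2.resize(im[:,:,::-1],(800,600)))
pose,d,P,im,H,S,V=go(n); z=P[...,2]
m=(d>0)&(H>24)&(H<36)&(S>150)&(abs(P[...,1])<.15)&(abs(P[...,0]-.5)<.06)
p=P[m]
t=p[(p[:,2]>.025)];print('grip',cv2.minAreaRect((t[:,:2]*1000).astype(np.float32)),t[:,2].mean())
q=p[(p[:,2]<.014)];print('plate',len(q),q.min(0),q.max(0))
ft=(d>0)&(H>105)&(H<130)&(S>120)&(z<.04)&(P[...,1]<0)
p=P[ft];print('foot',cv2.minAreaRect((p[:,:2]*1000).astype(np.float32)),p[:,2].mean(),p[:,0].min(),p[:,0].max(),p[:,1].max())
bar=(d>0)&(z>.035)&(z<.1)&(P[...,1]>-.0)&(P[...,1]<.21)&(P[...,0]>.58)&(P[...,0]<.68)&(S<110)&(V<140)
c,a,e0,e1=line(P[bar]);print('bar',c.round(4),a.round(4),e0,e1)
ch=(d>0)&(z>.085)&(z<.115)&(P[...,1]<-.09)&(P[...,1]>-.2)
p=P[ch]
for x0 in np.arange(.38,.68,.03):
    q=p[abs(p[:,0]-x0)<.01]
    if len(q)>3:print(round(x0,3),'ymax',q[:,1].max().round(4),'n',len(q))
```

```text
t 19.55 ee [0.5277 0.0469 0.2047] toolx [ 0.006  0.003 -1.   ] tooly [0.998 0.069 0.006] F [ 0.  -0.9 -0.1] M [-0.08  0.02 -0.04] open 0.654
grip ((506.09344482421875, -57.58946990966797), (39.356727600097656, 39.7197151184082), 3.8498549461364746) 0.0300588079648106
plate 485 [ 0.47612686 -0.0844132   0.00605563] [ 0.53654434 -0.03621383  0.01368917]
foot ((510.228515625, -112.97374725341797), (97.86205291748047, 71.79645538330078), 3.706285238265991) 0.022612146520303782 0.4618033726628808 0.5605764479014418 -0.07408617294286873
bar [0.6306 0.1088 0.0583] [0.1895 0.9807 0.048 ] [ 0.6092467  -0.00170847  0.0529293 ] [0.65104851 0.21463318 0.06352233]
0.38 ymax -0.1462 n 240
0.41 ymax -0.1264 n 432
0.44 ymax -0.1268 n 41
0.65 ymax -0.1131 n 224
```

View pics/w14b.png

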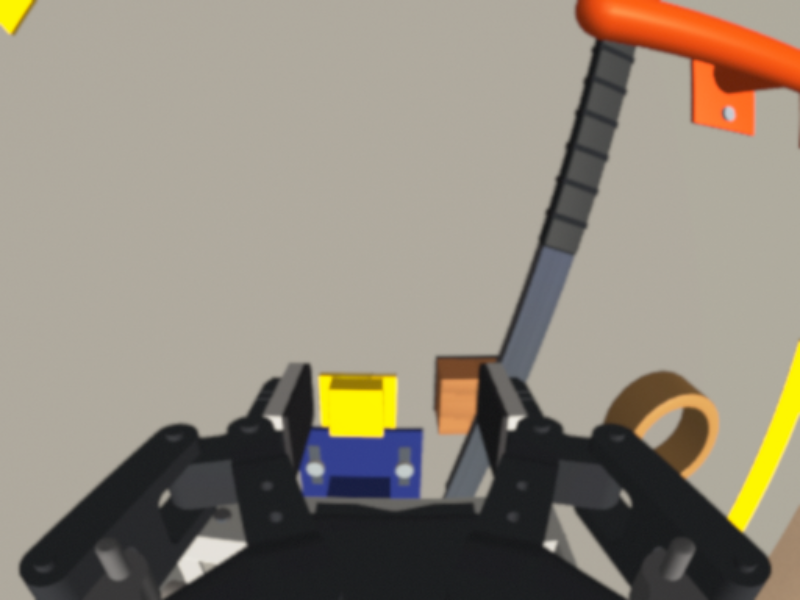

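play_rows(commands=[[[0.032, 0.004, 0], [1, 0, -5.3]], [[0.032, 0.004, -0.02], [1, 0, -5.3]], [[0.0301, 0.0041, -0.03], [0, 0, -5.3]], [[0, 0, -0.03], [0, 0, 0]], [[0, 0, 0], [0, 0, 0]]], jaw=-0.6)

```text
time_s: 20.23
ee_pos: [0.6172, 0.0525, 0.1171]
orientation: [-164.8, 88.1, 92.8]
ft_force: [-0.1, -1.1, 0.1]
opening: 0.8
```

Run:
```python
from meas import *
s=st(); im,d=shot('wrist','w15.png')
```

```text
t 20.23 ee [0.6172 0.0525 0.1171] toolx [-0.002  0.034 -0.999] tooly [ 0.977 -0.213 -0.009] F [-0.1 -1.1  0.1] M [-0.01 -0.01 -0.05] open 0.8
```

View pics/w15.png

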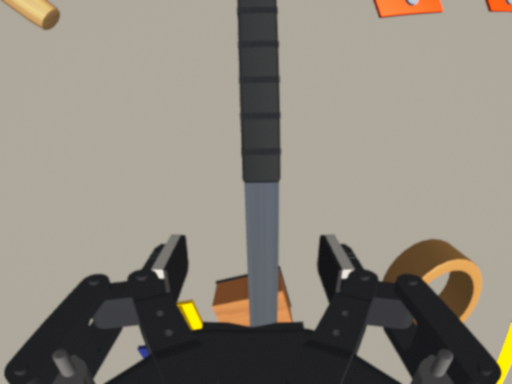

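play_rows(commands=[[[0.0046, 0.0065, -0.02], [0, 0, 1]], [[0, 0, -0.02], [0, 0, 0]], [[0, 0, -0.0197], [0, 0, 0]], [[0, 0, 0], [0, 0, 0]], [[0, 0, 0], [0, 0, 0]]])

```text
time_s: 20.9
ee_pos: [0.6245, 0.0609, 0.0614]
orientation: [-177.1, 88.0, 81.6]
ft_force: [-1.1, 0.4, 1.1]
opening: 0.805
```

Run:
```python
from meas import *
s=st(); im,d=shot('wrist','w16.png')
```

```text
t 20.9 ee [0.6245 0.0609 0.0614] toolx [ 0.005  0.035 -0.999] tooly [ 0.981 -0.195 -0.002] F [-1.1  0.4  1.1] M [-0.08 -0.02 -0.02] open 0.805
```

View pics/w16.png

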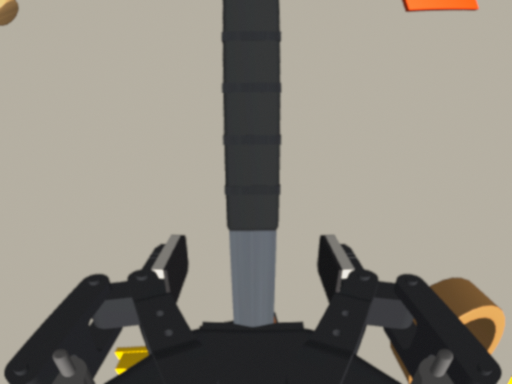

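play_rows(commands=[[[0, 0, -0.0045], [0, 0, 0]], [[0, 0, 0], [0, 0, 0]]])

```text
time_s: 21.2
ee_pos: [0.6243, 0.0607, 0.0568]
orientation: [-177.0, 88.0, 81.7]
ft_force: [-0.1, 0.2, -0.7]
opening: 0.802
```

play_rows(commands=[[[0, 0, 0], [0, 0, 0]], [[0, 0, 0], [0, 0, 0]], [[0, 0, 0], [0, 0, 0]], [[0, 0, 0], [0, 0, 0]], [[0, 0, 0], [0, 0, 0]]], jaw=1)

```text
time_s: 21.82
ee_pos: [0.6246, 0.0607, 0.0571]
orientation: [-178.2, 88.0, 80.6]
ft_force: [1.2, -1.2, 3.4]
opening: 0.242
```

```bash
python3 chk.py w17
```

```text
t 21.82 ee [0.6246 0.0607 0.0571] toolx [ 0.006  0.035 -0.999] tooly [ 0.981 -0.195 -0.001] F [ 1.2 -1.2  3.4] M [-0.14 -0.05  0.14] open 0.242
bar 12871 c [0.6372 0.1303 0.0606] a [0.1898 0.981  0.0389] yaw -10.95 pitch 0.039 end [0.6462 0.1768 0.0624]
```

play_rows(commands=[[[0, 0, -0.0015], [-0.2, 0.04, 0]], [[0, 0, -0.0015], [-0.2, 0.04, 0]], [[0, 0, -0.001], [-0.2, 0.04, 0]], [[0, 0, 0], [0, 0, 0]]])

```text
time_s: 22.38
ee_pos: [0.6248, 0.0609, 0.0553]
orientation: [-179.5, 88.6, 79.2]
ft_force: [-6.5, -2.9, 22.5]
opening: 0.241
```

```bash
python3 chk.py w18
```

```text
t 22.38 ee [0.6248 0.0609 0.0553] toolx [ 0.005  0.024 -1.   ] tooly [ 0.981 -0.195 -0.   ] F [-6.5 -2.9 22.5] M [-0.41  1.4   0.14] open 0.241
bar 12869 c [0.6374 0.1305 0.0578] a [0.1901 0.9815 0.0247] yaw -10.96 pitch 0.025 end [0.6465 0.177  0.059 ]
```

play_rows(commands=[[[-0.0047, 0.0008, 0], [0, 0, 1.8]], [[-0.0047, 0.0007, 0], [0, 0, 1.8]], [[-0.0047, 0.0006, 0], [0, 0, 1.8]], [[-0.0047, 0.0004, 0], [0, 0, 1.8]], [[-0.0047, 0.0002, 0], [0, 0, 1.8]], [[-0.0047, 0.0001, 0], [0, 0, 1.8]], [[-0.0046, -0.0001, 0], [0, 0, 1.8]], [[-0.0044, -0.0001, 0], [0, 0, 1.8]], [[0, 0, 0], [0, 0, 0]]])

```text
time_s: 23.55
ee_pos: [0.5908, 0.0633, 0.0559]
orientation: [166.5, 88.5, 79.5]
ft_force: [2.6, -1.3, 18.8]
opening: 0.242
```

```bash
python3 chk.py w19
```

```text
t 23.55 ee [0.5908 0.0633 0.0559] toolx [ 0.005  0.026 -1.   ] tooly [0.999 0.053 0.006] F [ 2.6 -1.3 18.8] M [-0.33 -0.54 -0.49] open 0.242
bar 12930 c [0.5867 0.1341 0.0589] a [-0.0479  0.9984  0.0311] yaw 2.75 pitch 0.031 end [0.5845 0.1811 0.0604]
```

View pics/w19b.png

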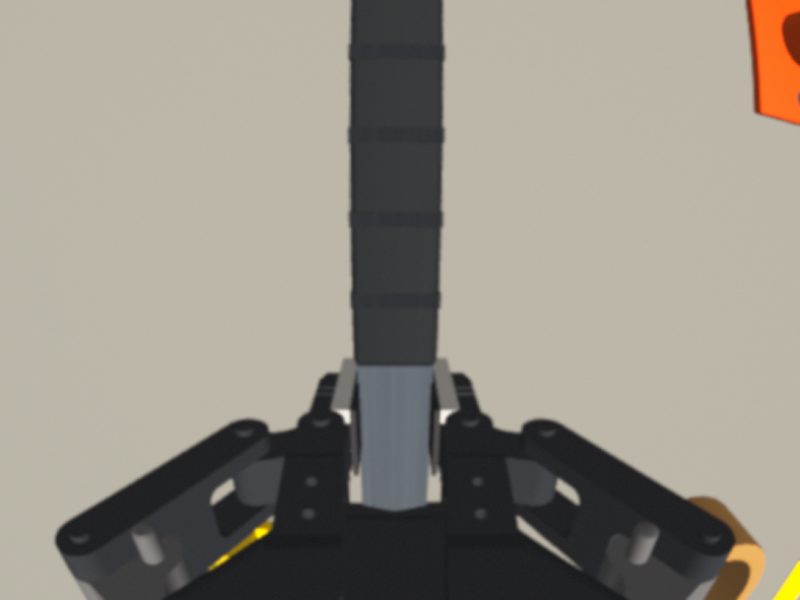

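play_rows(commands=[[[-0.0018, 0, 0], [0, 0, 0.5]], [[-0.0017, 0, 0], [0, 0, 0.5]], [[0, -0.0002, 0.0013], [0.57, 0.03, 0]], [[0, -0.0002, 0.0013], [0.57, 0.03, 0]], [[0, -0.0002, 0.0013], [0.57, 0.03, 0]], [[0, -0.0002, 0.0013], [0.57, 0.03, 0]], [[0, -0.0002, 0.0013], [0.57, 0.03, 0]], [[0, -0.0003, 0.0013], [0.57, 0.03, 0]], [[0, -0.0003, 0.0013], [0.57, 0.03, 0]], [[0, -0.0003, 0.0013], [0.57, 0.03, 0]], [[0, 0, 0], [0, 0, 0]]])

```text
time_s: 24.98
ee_pos: [0.5876, 0.0615, 0.066]
orientation: [175.6, 84.0, 89.7]
ft_force: [4.5, -2.8, 14.8]
opening: 0.239
```

```bash
python3 chk.py w20
```

```text
t 24.98 ee [0.5876 0.0615 0.066 ] toolx [ 0.001  0.105 -0.994] tooly [0.998 0.07  0.008] F [ 4.5 -2.8 14.8] M [-0.08 -1.01 -0.36] open 0.239
bar 12958 c [0.582  0.1317 0.0747] a [-0.0709  0.9912  0.1122] yaw 4.09 pitch 0.112 end [0.5787 0.1783 0.08  ]
rail 100 [0.7097 0.211  0.0797] [0.6993 0.2101 0.081 ] ztop 0.0857
```

play_rows(commands=[[[0, -0.0003, 0.0013], [0.57, 0.03, 0]], [[0, -0.0003, 0.0013], [0.57, 0.03, 0]], [[0, -0.0003, 0.0013], [0.57, 0.03, 0]], [[0, -0.0004, 0.0013], [0.57, 0.03, 0]], [[0, -0.0004, 0.0013], [0.57, 0.03, 0]], [[0, 0, 0], [0, 0, 0]]])

```text
time_s: 25.78
ee_pos: [0.5864, 0.0601, 0.0713]
orientation: [177.5, 81.1, 91.6]
ft_force: [4.6, 0.5, 6.7]
opening: 0.242
```

play_rows(commands=[[[0, -0.0004, 0.0013], [0.57, 0.03, 0]], [[0, -0.0004, 0.0013], [0.57, 0.03, 0]], [[0, -0.0004, 0.0013], [0.57, 0.03, 0]], [[0, 0, 0], [0, 0, 0]]])

```text
time_s: 26.28
ee_pos: [0.5831, 0.0583, 0.0732]
orientation: [180.0, 79.4, 94.1]
ft_force: [2.6, 1.1, -0.5]
opening: 0.242
```

```bash
python3 chk.py w21
```

```text
t 26.27 ee [0.5831 0.0583 0.0732] toolx [-0.013  0.183 -0.983] tooly [0.997 0.072 0.   ] F [ 2.6  1.1 -0.5] M [-0.59 -0.75  0.26] open 0.242
bar 12724 c [0.5766 0.1279 0.0855] a [-0.083   0.9826  0.1659] yaw 4.83 pitch 0.167 end [0.5726 0.1752 0.0935]
rail 205 [0.7071 0.211  0.0794] [0.6774 0.209  0.0787] ztop 0.0863
```

Run:
```python
from h import *
for uv in [(238,275),(268,198),(333,213),(305,305)]:
    print('carton',at_z('top',(uv[0]*.64,uv[1]*.64),.11).round(3))
for uv in [(382,323),(275,398),(310,428)]: print('mallet',at_z('top',(uv[0]*.64,uv[1]*.64),.02).round(3))
```

```text
carton [0.571 0.519 0.11 ]
carton [0.721 0.454 0.11 ]
carton [0.677 0.33  0.11 ]
carton [0.5   0.397 0.11 ]
mallet [0.468 0.258 0.02 ]
mallet [0.341 0.481 0.02 ]
mallet [0.277 0.417 0.02 ]
```

play_rows(commands=[[[0, 0, 0.0015], [0, 0, 0]], [[0, 0, 0.0015], [0, 0, 0]], [[-0.0005, 0.006, 0.001], [0, 0, 0]], [[-0.0005, 0.006, 0.001], [0, 0, 0]], [[0, 0, 0], [0, 0, 0]]])

```text
time_s: 26.95
ee_pos: [0.5821, 0.0719, 0.0786]
orientation: [179.8, 79.4, 94.0]
ft_force: [-0.1, 0.7, -5.1]
opening: 0.244
```

```bash
python3 chk.py w22
```

```text
t 26.95 ee [0.5821 0.0719 0.0786] toolx [-0.013  0.183 -0.983] tooly [0.997 0.074 0.001] F [-0.1  0.7 -5.1] M [-0.34 -0.1   0.01] open 0.244
bar 12923 c [0.576  0.1413 0.0925] a [-0.0771  0.9794  0.1868] yaw 4.5 pitch 0.188 end [0.5724 0.1874 0.1013]
rail 486 [0.6695 0.2087 0.0804] [0.6236 0.2057 0.0798] ztop 0.0876
```

play_rows(commands=[[[-0.0007, 0.0088, 0.0016], [0, 0, 0]], [[-0.0007, 0.0088, 0.0016], [0, 0, 0]], [[-0.0007, 0.0088, 0.0016], [0, 0, 0]], [[-0.0007, 0.0088, 0.0016], [0, 0, 0]], [[0, 0, 0.02], [0, 0, 0]], [[0, 0, 0.035], [-5.3, -0.4, 0]], [[0, 0, 0.035], [-5.3, -0.4, 0]], [[-0.02, 0, 0], [0, 0, 0]], [[-0.03, 0, 0], [0, 0, 0]], [[0, 0, 0], [0, 0, 0]]])

```text
time_s: 28.25
ee_pos: [0.5279, 0.1061, 0.1763]
orientation: [37.7, 89.9, -48.1]
ft_force: [0.4, -0.4, -5.7]
opening: 0.243
```

```bash
python3 chk.py w23
```

```text
t 28.25 ee [0.5279 0.1061 0.1763] toolx [ 0.002 -0.002 -1.   ] tooly [0.997 0.074 0.001] F [ 0.4 -0.4 -5.7] M [ 0.04 -0.02 -0.  ] open 0.243
bar 12931 c [0.5218 0.1768 0.1774] a [-0.0787  0.9969  0.0056] yaw 4.51 pitch 0.006 end [0.5181 0.2235 0.1777]
rail 317 [0.659  0.2209 0.0854] [0.6163 0.2188 0.0846] ztop 0.0903
```

View pics/w23b.png

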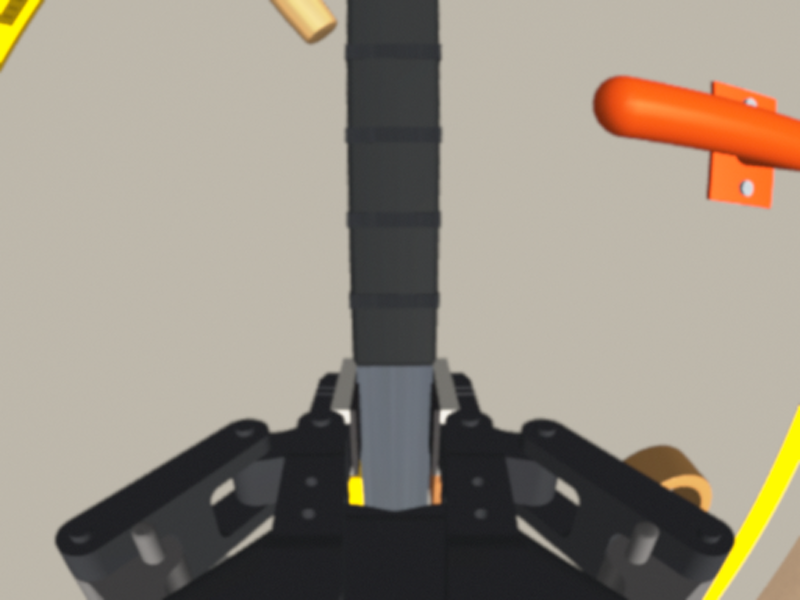

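play_rows(commands=[[[-0.02, 0, 0], [0, 0, -9]], [[-0.02, 0, 0], [0, 0, -9]], [[-0.02, 0, 0], [0, 0, -9]], [[-0.02, 0, 0], [0, 0, -9]], [[-0.018, 0, 0], [0, 0, -9]], [[0, -0.013, -0.03], [0, 0, 0]], [[0, -0.013, -0.04], [0, 0, 0]], [[0, 0, 0], [0, 0, 0]]])

```text
time_s: 29.3
ee_pos: [0.4308, 0.0787, 0.1037]
orientation: [-11.9, 89.7, -142.8]
ft_force: [-1.0, 0.9, -5.7]
opening: 0.242
```

```bash
python3 chk.py w24
python3 - <<'E'
from h import *
im,d=shot('top','t24.png');cv2.imwrite('pics/t24b.png',cv2.resize(im[100:400,150:450,::-1],(600,568)))
E
```

```text
t 29.3 ee [0.4308 0.0787 0.1037] toolx [-0.004 -0.003 -1.   ] tooly [ 0.755 -0.655 -0.001] F [-1.   0.9 -5.7] M [ 0.05  0.04 -0.05] open 0.242
bar 9084 c [0.4692 0.1266 0.1046] a [0.6216 0.7834 0.0008] yaw -38.43 pitch 0.001 end [0.4973 0.162  0.1046]
```

View pics/t24b.png

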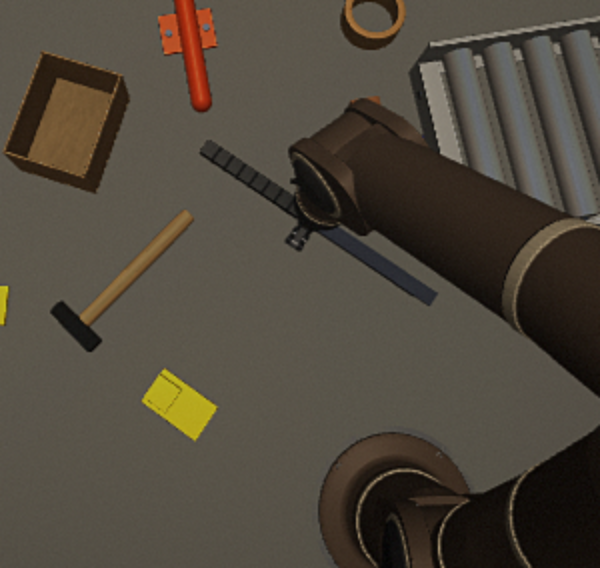

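View pics/w24b.png

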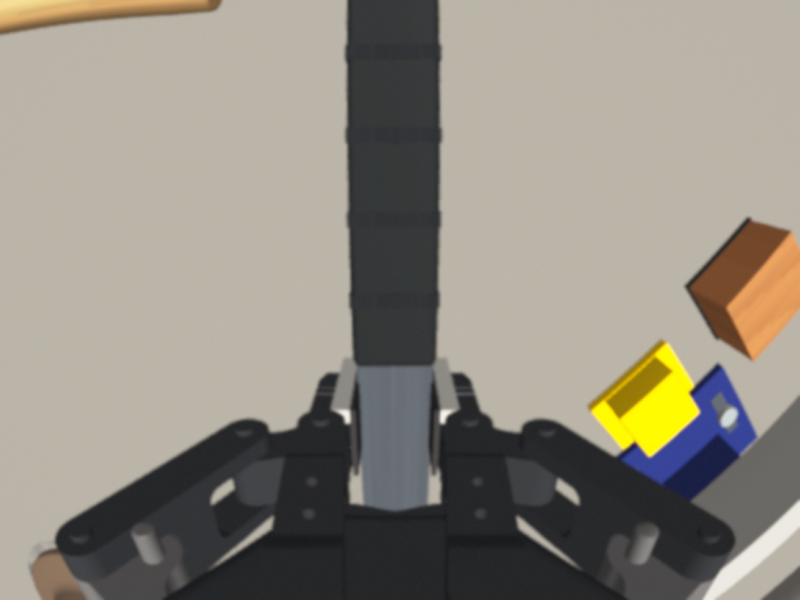

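play_rows(commands=[[[-0.01, -0.005, -0.04], [0, 0, 0]], [[0, 0, -0.025], [0, 0, 0]], [[0, 0, -0.01], [0, 0, 0]], [[0, 0, -0.004], [0, 0, 0]], [[0, 0, 0], [0, 0, 0]]])

```text
time_s: 30.02
ee_pos: [0.4227, 0.0752, 0.0268]
orientation: [91.9, 89.8, -39.0]
ft_force: [0.2, -0.0, -5.0]
opening: 0.243
```

```bash
python3 chk.py w25
```

```text
t 30.02 ee [0.4227 0.0752 0.0268] toolx [ 0.002 -0.002 -1.   ] tooly [ 0.757 -0.654  0.003] F [ 0.2 -0.  -5. ] M [ 0.08 -0.02  0.03] open 0.243
```

play_rows(commands=[[[0, 0, -0.0025], [0, 0, 0]], [[0, 0, -0.001], [0, 0, 0]], [[0, 0, 0], [0, 0, 0]]])

```text
time_s: 30.45
ee_pos: [0.4218, 0.0747, 0.0225]
orientation: [53.3, 89.9, -77.5]
ft_force: [-0.3, -0.7, -4.9]
opening: 0.243
```

play_rows(commands=[[[0, 0, 0], [0, 0, 0]], [[0, 0, 0], [0, 0, 0]], [[0, 0, 0], [0, 0, 0]], [[0, 0, 0], [0, 0, 0]]], jaw=-0.4)

```text
time_s: 30.95
ee_pos: [0.4219, 0.0748, 0.0226]
orientation: [60.9, 89.9, -70.0]
ft_force: [-0.6, 0.7, 0.3]
opening: 0.697
```

play_rows(commands=[[[0, 0, 0.04], [0, 0, 0]], [[0, 0, 0.06], [0, 0, 0]], [[0, 0.03, 0.06], [0, 0, 9]], [[0, 0.03, 0.06], [0, 0, 9]], [[0, 0.03, 0.04], [0, 0, 9]], [[0, 0.02, 0.03], [0, 0, 9]], [[0, 0, 0], [0, 0, 9]], [[0, 0, 0], [0, 0, 0]]])

```text
time_s: 31.95
ee_pos: [0.4216, 0.1807, 0.3043]
orientation: [52.8, 89.9, -33.1]
ft_force: [1.0, -0.4, -0.7]
opening: 0.701
```

Run:
```python
from meas import *
s=st(); n='w26';p=wpose(); im,d=shot('wrist',n+'.png'); np.savez(f'pics/{n}.npz',K=p[0],R=p[1],t=p[2],d=d)
cv2.imwrite('pics/w26b.png',cv2.resize(im[:,:,::-1],(800,600)))
im,dd=shot('scene','s26.png');cv2.imwrite('pics/s26b.png',cv2.resize(im[120:330,90:370,::-1],(800,600)))
pose,d,P,im,H,S,V=go(n); z=P[...,2]
m=(d>0)&(H>24)&(H<36)&(S>150)&(P[...,1]<.0)&(abs(P[...,0]-.5)<.06)
p=P[m];t=p[(p[:,2]>.025)];print('grip',cv2.minAreaRect((t[:,:2]*1000).astype(np.float32)),t[:,2].mean())
ft=(d>0)&(H>105)&(H<130)&(S>120)&(z<.04)&(P[...,1]<0)
p=P[ft];print('foot',cv2.minAreaRect((p[:,:2]*1000).astype(np.float32)),'z',np.median(p[:,2]))
bar=(d>0)&(d>.15)&(z>.006)&(z<.06)&(P[...,1]>-.1)&(P[...,1]<.25)&(P[...,0]>.25)&(P[...,0]<.58)&(S<110)&(V<110)
c,a,e0,e1=line(P[bar]);print('bar',c.round(4),a.round(4),e0.round(3),e1.round(3))
```

```text
t 31.95 ee [0.4216 0.1807 0.3043] toolx [ 0.002 -0.001 -1.   ] tooly [0.997 0.072 0.002] F [ 1.  -0.4 -0.7] M [-0.03 -0.   -0.03] open 0.701
grip ((505.74090576171875, -57.909217834472656), (41.226470947265625, 41.76778030395508), 4.968957424163818) 0.03009890882758256
foot ((509.6841735839844, -103.75950622558594), (94.94407653808594, 49.386356353759766), 4.257523536682129) z 0.014192908714814656
bar [0.4532 0.1116 0.0136] [0.6142 0.7891 0.009 ] [ 0.335 -0.041  0.012] [0.541 0.224 0.015]
```

View pics/w26b.png

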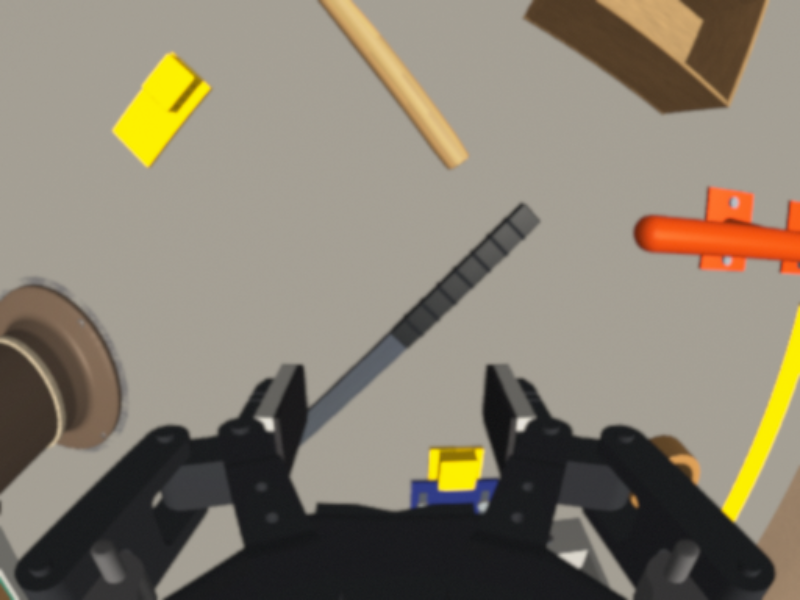

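View pics/s26b.png

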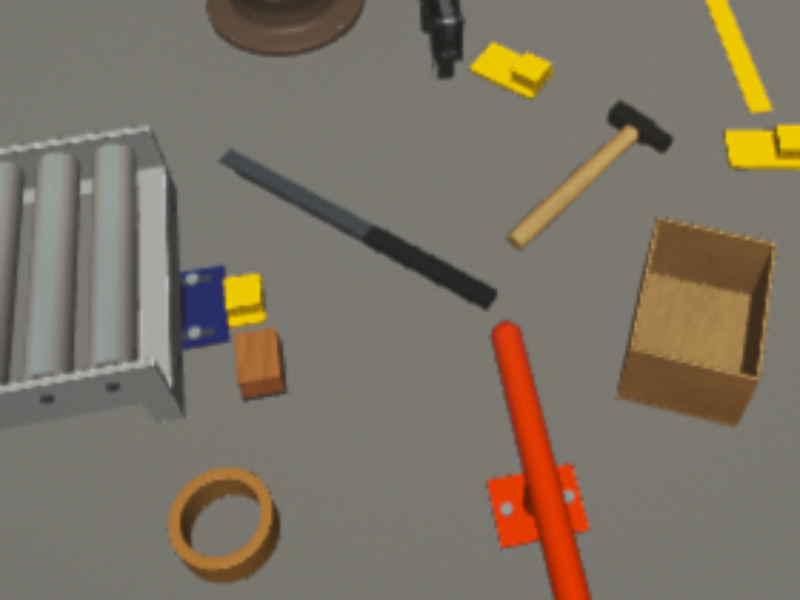

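```bash
python3 -c "
from plant import r
print(r.close_job())"
```

```text
the job is handed in; nothing more can be done
None
```

I did the job in the order asked and handed it in at about 32 s of the 72 s allowed.

- **Lift:** I levered the end up until the handle just cleared the rail. I then swung it about 14° under the free end, and it stayed up when I let go.
- **Shim:** I used the one farthest to the robot's right. I slid it under the foot plate and felt its grip block meet the edge, with 7–9 N at most.
- **Let down:** I took the bar again, swung it clear and let the section down onto the shim at about 5 mm/s. I then drew the bar out. It dropped about 11 mm onto the deck when released, because the fingertips reached the deck first.

Last checks before handing in:

- **Foot plate:** its top stands 14 mm above the deck, which is the 8 mm shim plus the 6 mm plate.
- **Shim position:** it is within about 1 mm of centred, and its grip block is against the plate edge within measuring error.
- **Squareness:** measured before lowering, the shim was square to about 0.2°. The last slanted view gave 0.7°, which is less certain.
- **Bar and bystanders:** the bar lies flat on the deck, about 60 mm from the rail end and farther from the section. I did not touch the carton, tape roll or mallet.

No check failed. At the start the scene and top cameras disagreed by up to 10 mm across, so I worked from the closer wrist camera.

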